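# Lay the upright vial down in its pocket and close the sample tray

## Task

One of the three glass vials was left standing on end in the steel sample tray, so the lid cannot go on. Lay it flat in its own pocket like the other two, then put the lid on so that it sits fully down on the rim all round. Set the glass and the lid down without dropping them or knocking the vial over, and leave the bottles, the jar, the tape roll and the petri dish standing where they are.

Things in the scene. Friction and masses are not known exactly. Their poses are not given: they have to be found in the camera images.
- tray: open stainless tray, fixed, 132 mm along its x, 122 mm along its y, rim 37 mm high, walls 2 mm; origin at the centre of its underside, on the bench. The lid only goes down when nothing stands above the rim: a vial that stands, lies on the insert or lies on other vials blocks it
- tray_rim (a point): centre of the tray's mouth, 37 mm above the bench, axes as the tray
- pocket_1 (a point): centre of the floor (4 mm above the bench) of the middle of three pockets in the tray's grey insert; the others lie at y = -36 and +36 mm. Each is 68 mm along x, 31 mm along y, 10 mm deep. A vial lying in one points along x, axis 17.5 mm and top 31 mm above the bench; 33 mm of finger room lies beyond each of its ends, above the insert (its top is 14 mm above the bench)
- lid_handle (a point): centre of the lid's D handle: a round bar 10 mm thick, straight for 58 mm along this point's x, 39 mm above the lid's lower edge and 28 mm above its top plate; z is the lid's up. Seated, this point is 67 mm above the bench over the tray's centre, its x along the tray's x (either way round)
- lid: the pressed metal lid, 143 x 133 mm (long side along its x) over its flared skirt, which is 9 mm deep and slips over the outside of the tray's rim with about 3 mm of play each side; about 250 g; origin at the centre of its lower edge, x along the handle; starts flat on the bench
- vial_upright: the vial that starts standing on end in the middle of its pocket, pale contents; a glass vial with a white screw cap, 27 mm across (straight up to 42 mm, then a shoulder and a cap 24 mm across) and 61 mm tall, about 40 g; origin on its axis half-way up, z axis points to the cap
- vial_flat_1: one of the two vials already lying in their pockets; a glass vial with a white screw cap, 27 mm across (straight up to 42 mm, then a shoulder and a cap 24 mm across) and 61 mm tall, about 40 g; origin on its axis half-way up, z axis points to the cap
- vial_flat_2: the other vial already lying in its pocket; a glass vial with a white screw cap, 27 mm across (straight up to 42 mm, then a shoulder and a cap 24 mm across) and 61 mm tall, about 40 g; origin on its axis half-way up, z axis points to the cap
- bottle: brown bottle with a teal cap, 68 mm across, 168 mm tall; origin at the centre of its underside; bystander, loose
- jar: brown square jar with a yellow cap, 68 mm across, 132 mm tall; origin at the centre of its underside; bystander, loose
- pe_bottle: white bottle with a white cap, 60 mm across, 108 mm tall; origin at the centre of its underside; bystander, loose
- tape_roll: roll of yellow label tape lying flat, 73 mm across, 20 mm high; origin at the centre of its underside; bystander, loose
- petri_dish: flat covered dish, 70 mm across, 15 mm high; origin at the centre of its underside; bystander, loose
- balance_mid (a point): centre, at bench height, of the fixed yellow balance: 280 x 180 mm, its long side turned 0.42 rad left of straight ahead, 76 mm high; the dish on it, 50 mm beyond its centre, reaches 110 mm
- jack_corner (a point): near right corner, at bench height, of the fixed lab jack and stirrer stand; everything beyond it both ahead and to the left is full of tall equipment
There are look-alikes about, which are no part of the job. Leave any red or turquoise look-alike of the vial_upright alone.

How it is judged:
By the outcome, as a careful person would: the job done as asked, in the order asked, and still so for the second after the job is handed in, with the robot touching nothing.
It also fails if it takes over 72 s, if anything falls off the work surface, if the arm or the gripper's body presses on something with over 40 N, if the wrist force passes 120 N, or if a joint passes its speed limit or range.

## Robot

A 6-joint arm with a two-finger parallel gripper is mounted at the origin on a cart in front of the work surface, level with it; the furniture and walls round the work are solid. World frame = base frame: x ahead of the robot, y to its left, z up, the work surface at z = 0. Lengths are in mm, angles in degrees, forces in N, time in s.
With the tool pointing down it reaches from about 225 to 725 mm from the base axis. Payload 3.1 kg.
Tool frame: the origin (TCP) lies on the centre line of the jaws, within the pads' length; the fingertips stand 22 mm ahead of it and the grasp point (between the pads) lies 3 mm ahead of it; y points along the fingers, z is the direction in which the jaws open and shut, and the axes are right-handed (so a half turn about y gives the same grasp; the last joint's range is limited). The gripper opens to 85 mm and grips with 20 to 120 N. Pads are 22 mm wide; open, the fingers measure 114 mm over their backs; the gripper's body (76 mm by 85 mm) begins 54 mm behind the grasp point. The pads swing forward as they close: fully open they stand 13 mm farther back than shut.
Start: joints at [60.344, 2.75, 5.684, 92.934, 0, 82.678], TCP at [199.508, 485.607, 253.312] pointing down, gripper open.
Joint ranges: [-166.93, 166.93], [-56.73, 111.36], [-69.38, 81.34], [-121.58, 131.49], [-85.45, 84.26], [-180, 180]. Speed limits (degrees/s): [159.86, 159.86, 180, 180, 180, 180].

## Interface

Orientations are given as a 3x3 rotation matrix whose columns are the frame's x, y, z axes.
In Python, from plant import robot gives the robot as it stands.
- The arm moves only by the shell command python3 -m creep 'ROWS' [OPENING] [FORCE]. ROWS is JSON, a list that holds one entry, the list of rows, each a list of 6 numbers: the shift along the tool's x, y, z in mm, then the turn, a rotation vector about the tool's x, y, z in rad. In form: [[[dx, dy, dz, wx, wy, wz], ...]]. A call has 1 to 12 rows; each row shifts and turns the commanded pose from where the row before left it, along the tool's axes as they then stand; what a row does not reach is not made up. A row lasts 1/8 s, in which the tool goes at most 62.5 mm and 10.7 degrees, less where a joint would pass 70% of its speed; a pose out of reach is approached as far as the arm can. A call is refused whole if a number of a shift passes 62.5 or a number of a turn 0.188, either way. A call with a gripper value outside its range is refused whole. OPENING is the opening, from 0 (shut) to 1 (fully open), set as the call begins (- or left out, the last holds). The fingers move at their own pace and stop on an object; FORCE is the grip in N (left out, the last holds). Time passes only in rows, so rows that do not move let the fingers close. It gives the time, the measured TCP pose, the force and the opening at its end, in the units of the state.
- robot.observe(): the state, without advancing time (a new reading comes with each control period).
- robot.camera(name): name is "scene" or "top" or "wrist"; returns a dict with "pixels" (400x640x3 uint8, red, green, blue), "fx", "fy", "cx", "cy" (pixels), "dist_coeffs" ([k1, k2, p1, p2, k3] as OpenCV has them; the pictures are not rectified), "world_to_cam" (4x4, takes a point from world to camera coordinates). Camera axes: x right, y down, z forward; pixel columns grow to the right and rows downward; lengths in mm; the calibration is good to about 2 mm. A picture is of the moment at which its call begins. There is no depth.
- robot.sign_off(): hands the job in, once; it reports no verdict.
The state is a dict: "time_s": time; "joint_positions": joint angles; "qd": joint speeds; "tau": joint torques, N m; "ee_pos": TCP position; "tool_rot": TCP orientation; "wrist_force": force on the tool from outside, world axes, zero at the start; "ft_torque": the same for the moment, N m; "width": finger opening in mm.
Only numpy, scipy, OpenCV 4.12 (cv2) and the standard library are available. Lean on these libraries where they do the work, as an engineer would, in place of code of your own. Each camera call takes 0.05 s, during which the arm holds its last target.

## Working session

There is one attempt and no reset: what is moved stays moved. The work goes in short steps, Python scripts to look and compute and a shell command to move; the robot and the scene stay as the last step left them, time stands still between calls to the robot, and variables do not carry over. Pictures are saved under pics/ and viewed, and the job is handed in when it is done.

```bash
ls; mkdir -p pics
python3 - <<'E'
from plant import robot
import cv2,numpy as np
s=robot.observe(); print(s)
for n in ["scene","top","wrist"]:
    c=robot.camera(n); cv2.imwrite(f"pics/{n}0.png",c["pixels"][:,:,::-1])
    print(n,{k:np.round(v,3).tolist() for k,v in c.items() if k!="pixels"})
E
```

```text
pics
{'time_s': 0.0, 'joint_positions': array([6.03436853e+01, 2.79356760e+00, 5.59188065e+00, 9.29337358e+01,
       8.89601590e-05, 8.26778044e+01]), 'qd': array([-0.09290525, -0.06053498, -0.0441091 , -0.05199046,  0.02827267,
       -0.02949223]), 'tau': array([-8.68534280e-04, -3.38784957e+01,  3.20013642e+01,  2.03237613e-02,
       -3.47518999e-04, -2.96211610e-06]), 'ee_pos': array([199.23473933, 485.12342121, 252.1133204 ]), 'tool_rot': array([[ 9.24983414e-01, -1.17083475e-03,  3.80005675e-01],
       [-3.80007358e-01, -2.05319533e-03,  9.24981185e-01],
       [-3.02774237e-04, -9.99997207e-01, -2.34409745e-03]]), 'wrist_force': array([ 0.14580942, -0.20270822,  0.78622635]), 'ft_torque': array([ 0.02391047, -0.01916632, -0.00551777]), 'width': 85.16672645560898}
scene {'fx': 470.945, 'fy': 470.945, 'cx': 320.831, 'cy': 205.762, 'dist_coeffs': [-0.09, 0.0, 0.0, 0.0, 0.0], 'world_to_cam': [[-0.509, -0.86, 0.014, 277.242], [-0.412, 0.23, -0.882, 273.44], [0.755, -0.455, -0.471, 980.615], [0.0, 0.0, 0.0, 1.0]]}
top {'fx': 389.68, 'fy': 389.68, 'cx': 320.483, 'cy': 200.771, 'dist_coeffs': [-0.085, 0.0, 0.0, 0.0, 0.0], 'world_to_cam': [[-0.014, -1.0, 0.006, 16.556], [-0.996, 0.013, -0.087, 564.864], [0.087, -0.007, -0.996, 1386.112], [0.0, 0.0, 0.0, 1.0]]}
wrist {'fx': 292.208, 'fy': 292.208, 'cx': 319.719, 'cy': 201.815, 'dist_coeffs': [-0.047, 0.0, 0.0, 0.0, 0.0], 'world_to_cam': [[0.38, 0.925, -0.003, -524.293], [0.879, -0.36, 0.313, -40.969], [0.289, -0.122, -0.95, 380.414], [0.0, 0.0, 0.0, 1.0]]}
```

View pics/scene0.png

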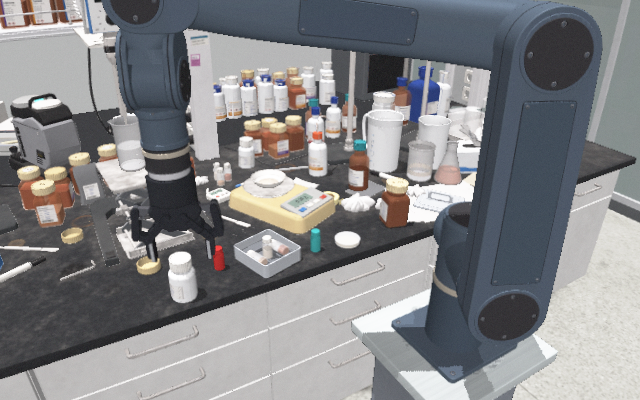

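View pics/top0.png

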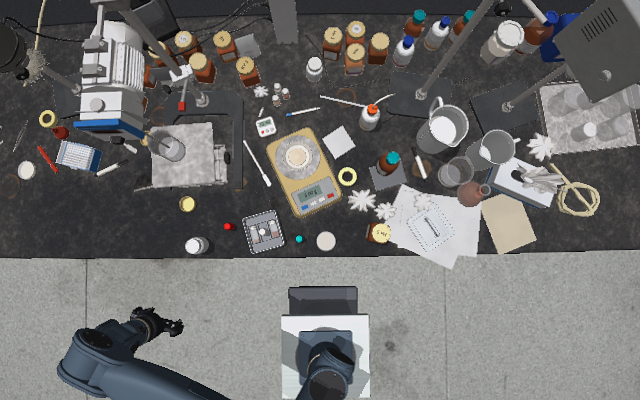

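View pics/wrist0.png

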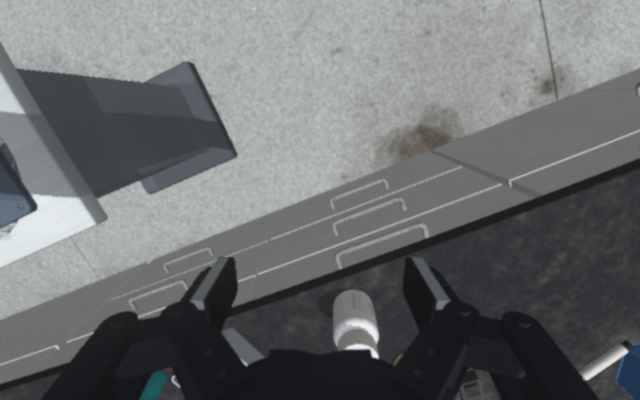

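Run:
```python
import cv2
a=cv2.imread("pics/top0.png"); 
cv2.imwrite("pics/t0a.png",cv2.resize(a[160:260,160:350],None,fx=4.2,fy=4.2,interpolation=cv2.INTER_CUBIC))
cv2.imwrite("pics/t0b.png",cv2.resize(a[60:260,0:260],None,fx=3,fy=3,interpolation=cv2.INTER_CUBIC))
a=cv2.imread("pics/scene0.png"); 
cv2.imwrite("pics/s0a.png",cv2.resize(a[150:310,80:360],None,fx=2.85,fy=2.85,interpolation=cv2.INTER_CUBIC))
```

```text
(no output)
```

View pics/t0a.png

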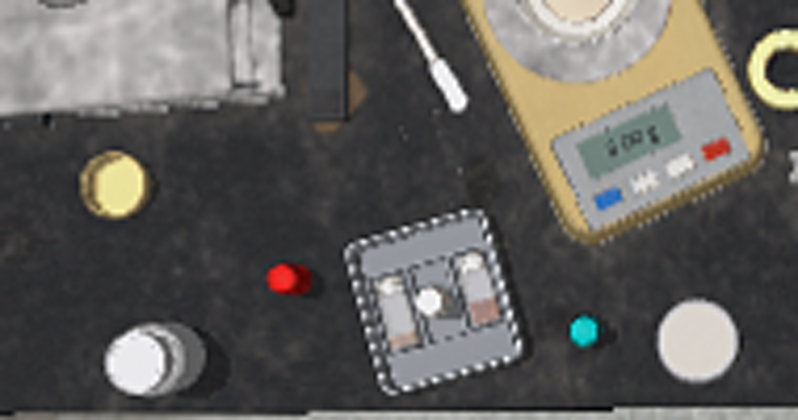

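View pics/t0b.png

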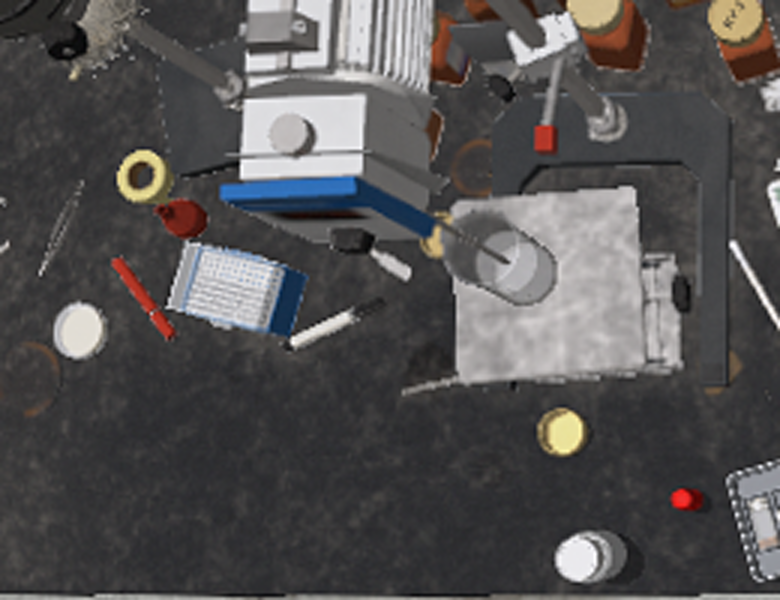

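View pics/s0a.png

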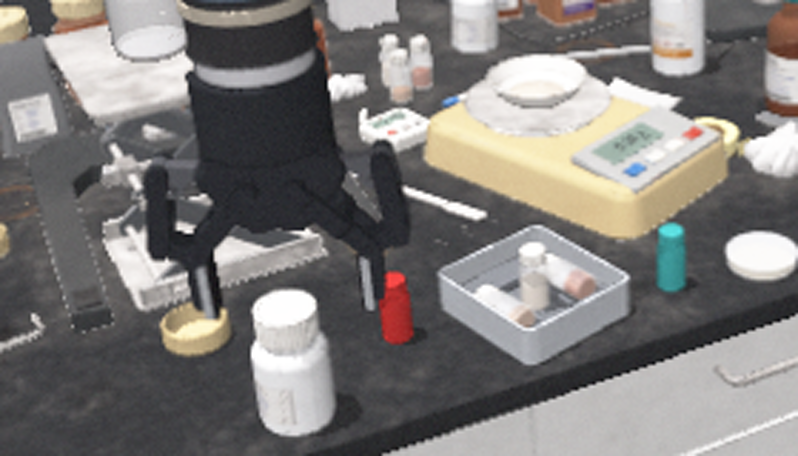

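Run:
```python
import cv2
a=cv2.imread("pics/top0.png"); 
cv2.imwrite("pics/t0c.png",cv2.resize(a[150:275,340:550],None,fx=3.8,fy=3.8,interpolation=cv2.INTER_CUBIC))
a=cv2.imread("pics/scene0.png"); 
cv2.imwrite("pics/s0b.png",cv2.resize(a[130:260,320:520],None,fx=4,fy=4,interpolation=cv2.INTER_CUBIC))
```

```text
(no output)
```

View pics/t0c.png

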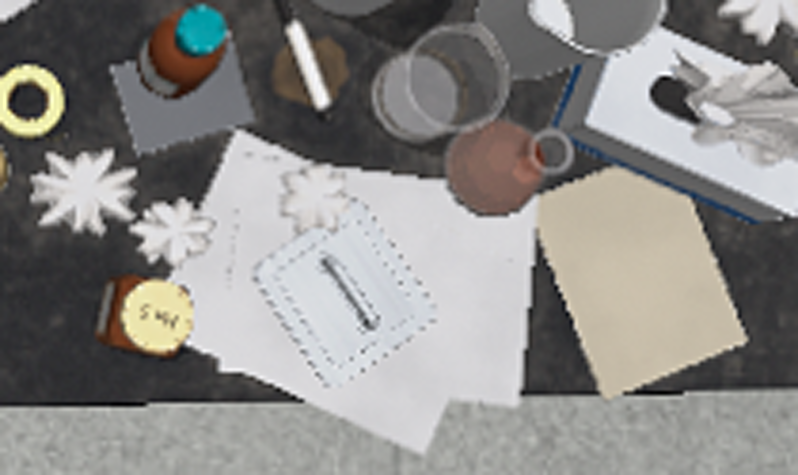

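View pics/s0b.png

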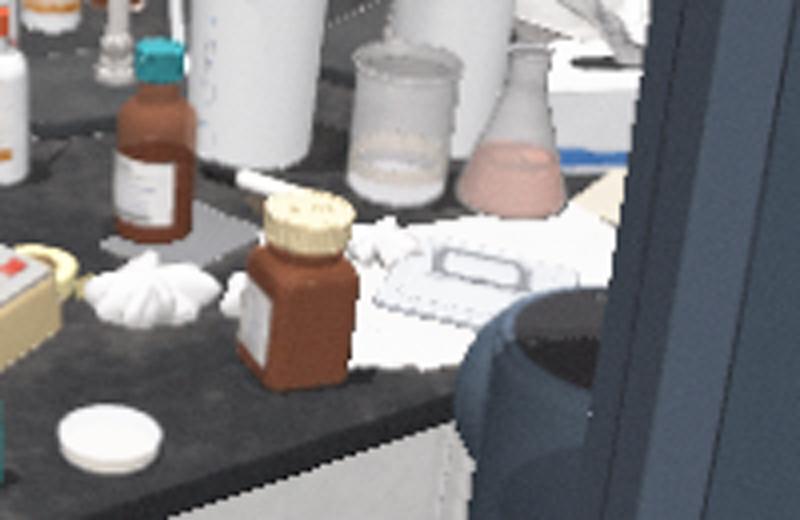

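```bash
cat > h.py <<'E'
import numpy as np, cv2
from plant import robot
def ray(c,px):
    K=np.array([[c['fx'],0,c['cx']],[0,c['fy'],c['cy']],[0,0,1.]])
    p=cv2.undistortPoints(np.array(px,float).reshape(-1,1,2),K,np.array(c['dist_coeffs'],float)).reshape(-1,2)
    W=np.array(c['world_to_cam']); R,t=W[:3,:3],W[:3,3]
    return -R.T@t, np.c_[p,np.ones(len(p))]@R
def atz(c,px,z):
    o,d=ray(c,px); return o+d*((z-o[2])/d[:,2])[:,None]
def proj(c,P):
    K=np.array([[c['fx'],0,c['cx']],[0,c['fy'],c['cy']],[0,0,1.]])
    W=np.array(c['world_to_cam'])
    return cv2.projectPoints(np.array(P,float).reshape(-1,1,3),cv2.Rodrigues(W[:3,:3])[0],W[:3,3],K,np.array(c['dist_coeffs'],float))[0].reshape(-1,2)
def save(name,c,crop=None,f=1):
    a=c['pixels'][:,:,::-1]
    if crop: x0,y0,x1,y1=crop; a=a[y0:y1,x0:x1]
    cv2.imwrite(f"pics/{name}.png",cv2.resize(a,None,fx=f,fy=f,interpolation=cv2.INTER_CUBIC))
def un(px,x0,y0,f): return (np.array(px,float)+.5)/f-.5+[x0,y0]
E
python3 - <<'E'
from h import *
np.set_printoptions(precision=1,suppress=True)
c=robot.camera("top")
t=atz(c,un([(347,245),(487,210),(527,355),(390,393)],160,160,4.2),37); print(t,t.mean(0))
e=t[1]-t[2]+t[0]-t[3]; print("x ang",np.degrees(np.arctan2(e[1],e[0])),[np.linalg.norm(t[i]-t[(i+1)%4]) for i in range(4)])
e=t[0]-t[1]+t[3]-t[2]; print("y ang",np.degrees(np.arctan2(e[1],e[0])))
print("cap",atz(c,un([(429,301)],160,160,4.2),65))
l=atz(c,un([(253,270),(358,197),(437,308),(333,388)],340,150,3.8),1); print(l,l.mean(0),[np.linalg.norm(l[i]-l[(i+1)%4]) for i in range(4)])
for a,b in[((0,3),(1,2)),((0,1),(3,2))]:
    e=l[b[0]]-l[a[0]]+l[b[1]]-l[a[1]]; print(np.degrees(np.arctan2(e[1],e[0])))
h=atz(c,un([(325,258),(375,328)],340,150,3.8),42); print(h,h.mean(0)); e=h[1]-h[0]; print(np.degrees(np.arctan2(e[1],e[0])))
print("jar",atz(c,un([(157,317)],340,150,3.8),132),"bottle",atz(c,un([(203,28)],340,150,3.8),168))
print("petri/turq/red/pe",atz(c,un([(698,341)],160,160,4.2),15),atz(c,un([(583,331),(283,279)],160,160,4.2),61),atz(c,un([(145,362)],160,160,4.2),108))
print("balance",atz(c,un([(585,240),(765,155),(470,0)],160,160,4.2),76))
E
```

```text
[[505.9 290.1  37. ]
 [534.3 170.3  37. ]
 [410.8 137.   37. ]
 [380.  253.4  37. ]] [457.7 212.7  37. ]
x ang 15.668187326968049 [np.float64(123.15318644504212), np.float64(127.93548844144006), np.float64(120.44171167708623), np.float64(131.1200271602898)]
y ang 104.04306172341362
cap [[457.1 216.   65. ]]
[[ 489.2 -306.2    1. ]
 [ 558.8 -412.3    1. ]
 [ 449.2 -486.6    1. ]
 [ 373.9 -381.     1. ]] [ 467.8 -396.5    1. ] [np.float64(126.87419723302533), np.float64(132.43659247934934), np.float64(129.72367157122798), np.float64(137.45709477057846)]
-55.58483730740409
-146.45177632312624
[[ 498.1 -366.    42. ]
 [ 431.3 -411.6   42. ]] [ 464.7 -388.8   42. ]
-145.67394389580141
jar [[ 445.  -190.3  132. ]] bottle [[ 694.3 -231.6  168. ]]
petri/turq/red/pe [[420.3  -8.5  15. ]] [[430.6  88.1  61. ]
 [477.  339.4  61. ]] [[409.8 441.  108. ]]
balance [[505.8  85.   76. ]
 [574.4 -65.3  76. ]
 [708.5 179.8  76. ]]
```

```bash
cat >> h.py <<'E'
from scipy.spatial.transform import Rotation as Ro, Slerp
np.set_printoptions(precision=2,suppress=True)
def pose(az,pitch):
    """jaw(z) azimuth az; pitch: tool y tilt from down toward direction az-90 (outward)"""
    a=np.radians(az); z=np.array([np.cos(a),np.sin(a),0]); out=np.array([np.sin(a),-np.cos(a),0])
    p=np.radians(pitch); y=np.array([0,0,-1])*np.cos(p)+out*np.sin(p)
    return np.c_[np.cross(y,z),y,z]
def rows(p1,R1,n,p0=None,R0=None):
    s=robot.observe()
    p0=s['ee_pos'] if p0 is None else np.array(p0,float); R0=s['tool_rot'] if R0 is None else R0
    S=Slerp([0,1],Ro.from_matrix([R0,R1])); p1=np.array(p1,float)
    out=[]
    for i in range(n):
        Ra=S(i/n).as_matrix(); Rb=S((i+1)/n).as_matrix()
        d=Ra.T@((p1-p0)/n); w=Ro.from_matrix(Ra.T@Rb).as_rotvec()
        out.append([round(float(v),1) for v in d]+[round(float(v),4) for v in w])
    print(str([out]).replace(' ',''))
E
python3 - <<'E'
from h import *
s=robot.observe()
c=robot.camera("wrist");W=c['world_to_cam'];o=-W[:3,:3].T@W[:3,3]
print("cam in tool",s['tool_rot'].T@(o-s['ee_pos']), "look",s['tool_rot'].T@W[2,:3])
print(s['time_s'])
rows([400,190,300],pose(107,0),12)
E
```

```text
cam in tool [ -80.08 -120.23    0.72] look [ 0.31  0.95 -0.  ]
0.2
[[[24.8,-3.9,-16.4,0.0001,-0.0572,-0.0],[23.8,-3.9,-17.8,0.0001,-0.0572,-0.0],[22.8,-3.9,-19.1,0.0001,-0.0572,-0.0],[21.6,-3.9,-20.4,0.0001,-0.0572,-0.0],[20.4,-3.9,-21.6,0.0001,-0.0572,-0.0],[19.2,-3.9,-22.8,0.0001,-0.0572,-0.0],[17.8,-3.9,-23.8,0.0001,-0.0572,-0.0],[16.5,-3.9,-24.8,0.0001,-0.0572,-0.0],[15.0,-3.9,-25.7,0.0001,-0.0572,-0.0],[13.5,-3.9,-26.5,0.0001,-0.0572,-0.0],[12.0,-3.9,-27.2,0.0001,-0.0572,-0.0],[10.4,-3.9,-27.9,0.0001,-0.0572,-0.0]]]
```

```bash
python3 -m creep '[[[25,-4,-16,0,-0.057,0],[24,-4,-18,0,-0.057,0],[23,-4,-19,0,-0.057,0],[22,-4,-20,0,-0.057,0],[20,-4,-22,0,-0.057,0],[19,-4,-23,0,-0.057,0],[18,-4,-24,0,-0.057,0],[16,-4,-25,0,-0.057,0],[15,-4,-26,0,-0.057,0],[14,-4,-26,0,-0.057,0],[12,-4,-27,0,-0.057,0],[10,-4,-28,0,-0.057,0]]]' 1 40
python3 -m creep '[[[0,0,0,0,0,0],[0,0,0,0,0,0],[0,0,0,0,0,0]]]'
python3 - <<'E'
from h import *
s=robot.observe();print(s['joint_positions'])
save("w1",robot.camera("wrist"),None,1.25)
E
```

```text
time_s: 1.75
ee_pos: [400.3, 189.0, 301.3]
tool_rot: [[0.956, -0.0, -0.292], [0.292, 0.0, 0.956], [-0.0, -1.0, 0.0]]
wrist_force: [0.0, -0.7, -0.5]
width: 85.2
time_s: 2.12
ee_pos: [399.4, 190.5, 301.1]
tool_rot: [[0.957, -0.001, -0.291], [0.291, 0.0, 0.957], [-0.0, -1.0, 0.0]]
wrist_force: [0.3, -0.6, -0.4]
width: 85.4
[16.79 -8.42  0.44 98.88  0.02 -0.12]
```

View pics/w1.png

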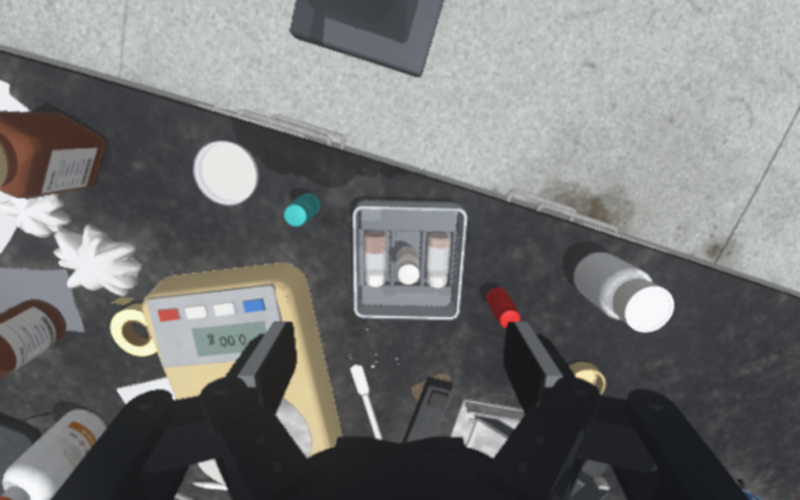

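Run:
```python
from h import *
save("w1c",robot.camera("wrist"),(270,150,390,265),5)
```

```text
(no output)
```

View pics/w1c.png

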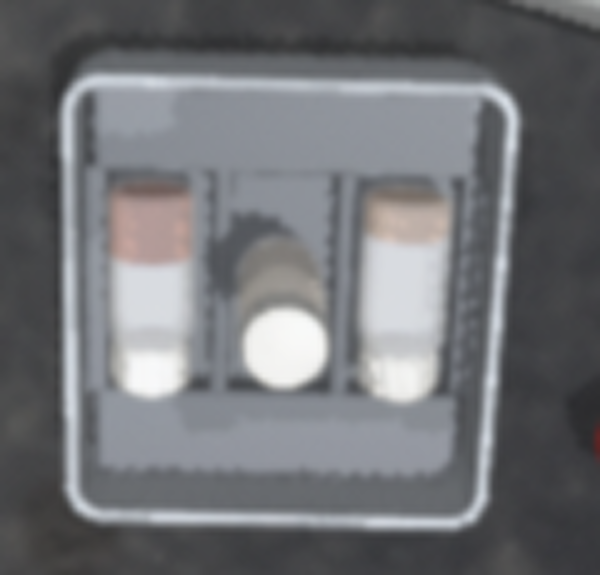

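Run:
```python
from h import *
c=robot.camera("wrist")
t=atz(c,un([(60,73),(520,83),(488,529),(69,521)],270,150,5),37); print(t,t.mean(0),[np.linalg.norm(t[i]-t[(i+1)%4]) for i in range(4)])
for a,b in[((0,1),(3,2)),((0,3),(1,2))]:
    e=t[b[0]]-t[a[0]]+t[b[1]]-t[a[1]]; print(np.degrees(np.arctan2(e[1],e[0])))
cap=atz(c,un([(285,347)],270,150,5),65); print(cap)
# cross-check: model corners in top
for yaw in(13,14,15,16):
  a=np.radians(yaw);R=np.array([[np.cos(a),-np.sin(a)],[np.sin(a),np.cos(a)]])
  P=[np.r_[t.mean(0)[:2]+R@[sx*66,sy*61],37] for sx,sy in((-1,-1),(-1,1),(1,1),(1,-1))]
  print(yaw,((proj(c,P)-[270,150]+.5)*5-.5).tolist())
```

```text
[[408.59 140.3   37.  ]
 [375.44 258.41  37.  ]
 [503.63 295.61  37.  ]
 [537.08 176.41  37.  ]] [456.19 217.68  37.  ] [np.float64(122.67946663991425), np.float64(133.47552264615155), np.float64(123.80701882964277), np.float64(133.46591125952048)]
15.939606923795461
105.67386839050913
[[455.48 217.02  65.  ]]
13 [[74.1294495297073, 65.694758282995], [530.0342360241448, 96.71833145918197], [472.82128012162116, 534.8783764215086], [60.548924568195275, 509.76294696475804]]
14 [[69.710032959491, 69.40194592489374], [526.2305206786483, 92.54907083602046], [477.0803537633226, 531.8835671564933], [64.39667649105229, 513.2066178111054]]
15 [[65.36678312036355, 73.1814145104708], [522.3423533627151, 88.4427493648725], [481.2897730508807, 528.8210508883266], [68.30195106967392, 516.5864697866887]]
16 [[61.101054791474326, 77.03164217181649], [518.370868879236, 84.40098259697675], [485.44833891746106, 525.69147344115], [72.26358483796969, 519.9017720603752]]
```

Run:
```python
from h import *
R=pose(107,60); g=np.array([456,217,57.])
print(g-86*R[:,1], g-16*R[:,1])
rows(g-86*R[:,1],R,10)
```

```text
[384.78 195.22 100.  ] [442.75 212.95  65.  ]
[[[-1.3,20.1,0.9,0.0001,-0.0001,-0.1047],[-3.4,19.9,0.9,0.0001,-0.0001,-0.1047],[-5.4,19.4,0.9,0.0001,-0.0001,-0.1047],[-7.4,18.8,0.9,0.0001,-0.0001,-0.1047],[-9.3,17.9,0.9,0.0001,-0.0001,-0.1047],[-11.2,16.8,0.9,0.0001,-0.0001,-0.1047],[-12.9,15.5,0.9,0.0001,-0.0001,-0.1047],[-14.4,14.1,0.9,0.0001,-0.0001,-0.1047],[-15.8,12.5,0.9,0.0001,-0.0001,-0.1047],[-17.0,10.8,0.9,0.0001,-0.0001,-0.1047]]]
```

```bash
python3 -m creep '[[[-1.3,20,0.9,0,0,-0.1047],[-3.4,20,0.9,0,0,-0.1047],[-5.4,19.4,0.9,0,0,-0.1047],[-7.4,18.8,0.9,0,0,-0.1047],[-9.3,18,0.9,0,0,-0.1047],[-11.2,17,0.9,0,0,-0.1047],[-13,15.5,0.9,0,0,-0.1047],[-14.4,14,0.9,0,0,-0.1047],[-15.8,12.5,0.9,0,0,-0.1047],[-17,10.8,0.9,0,0,-0.1047],[0,0,0,0,0,0],[0,0,0,0,0,0]]]'
python3 - <<'E'
from h import *
R=pose(107,60); g=np.array([456,217,57.])
s=robot.observe();print(s['joint_positions'])
rows(g-16*R[:,1],R,7)
save("s2",robot.camera("scene"),(80,130,360,310),2.8); save("w2",robot.camera("wrist"))
E
```

```text
time_s: 3.78
ee_pos: [442.3, 241.2, 118.6]
tool_rot: [[0.539, 0.797, -0.272], [0.167, 0.216, 0.962], [0.825, -0.564, -0.017]]
wrist_force: [-0.2, 0.3, 0.3]
width: 85.0
[ 26.34 -56.7  -69.37  22.2   -9.22   5.22]
[[[-7.0,3.5,-3.8,0.0038,0.0004,-0.0109],[-7.0,3.4,-3.8,0.0038,0.0004,-0.0109],[-7.0,3.3,-3.8,0.0038,0.0004,-0.0109],[-7.1,3.2,-3.8,0.0038,0.0004,-0.0109],[-7.1,3.1,-3.8,0.0038,0.0004,-0.0109],[-7.1,3.0,-3.8,0.0038,0.0004,-0.0109],[-7.2,3.0,-3.9,0.0038,0.0004,-0.0109]]]
```

View pics/s2.png

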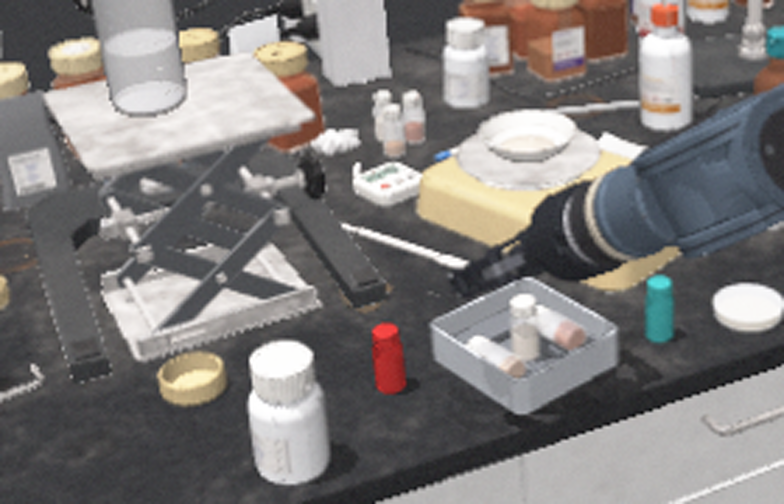

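View pics/w2.png

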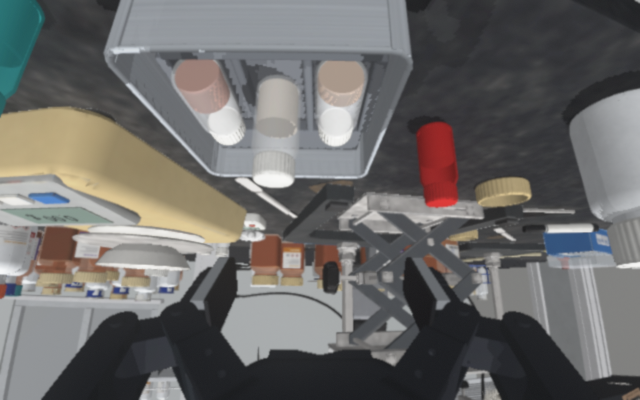

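Run:
```python
from h import *
rows([430,210,300],pose(107,0),8)
rows([456,140,280],pose(17,0),12,[430,210,300],pose(107,0))
R=pose(17,-50); g=np.array([456,217,35.])
print(g-17*R[:,1],g-107*R[:,1])
rows(g-107*R[:,1],R,8,[456,140,280],pose(17,0))
```

```text
[[[17.2,-14.9,-3.7,0.0032,-0.0015,0.1214],[15.3,-16.9,-3.6,0.0032,-0.0015,0.1214],[13.1,-18.6,-3.6,0.0032,-0.0015,0.1214],[10.8,-20.1,-3.6,0.0032,-0.0015,0.1214],[8.3,-21.2,-3.5,0.0032,-0.0015,0.1214],[5.6,-22.1,-3.4,0.0032,-0.0015,0.1214],[2.9,-22.6,-3.4,0.0032,-0.0015,0.1214],[0.1,-22.8,-3.3,0.0032,-0.0015,0.1214]]]
[[[0.4,1.7,-6.2,0.0,0.1309,0.0],[1.2,1.7,-6.1,0.0,0.1309,0.0],[2.0,1.7,-5.9,-0.0,0.1309,0.0],[2.7,1.7,-5.6,0.0,0.1309,0.0],[3.4,1.7,-5.2,-0.0,0.1309,0.0],[4.1,1.7,-4.7,0.0,0.1309,0.0],[4.7,1.7,-4.1,0.0,0.1309,-0.0],[5.2,1.7,-3.5,-0.0,0.1309,0.0],[5.6,1.7,-2.8,-0.0,0.1309,0.0],[5.9,1.7,-2.0,0.0,0.1309,-0.0],[6.1,1.7,-1.3,0.0,0.1309,0.0],[6.2,1.7,-0.4,0.0,0.1309,0.0]]]
[459.81 204.55  45.93] [479.96 138.61 103.78]
[[[1.0,22.0,2.8,0.0,-0.0,0.1091],[3.4,21.8,2.8,-0.0,0.0,0.1091],[5.8,21.3,2.8,0.0,-0.0,0.1091],[8.1,20.5,2.8,0.0,0.0,0.1091],[10.3,19.5,2.8,-0.0,-0.0,0.1091],[12.3,18.3,2.8,0.0,0.0,0.1091],[14.2,16.8,2.8,0.0,-0.0,0.1091],[16.0,15.2,2.8,-0.0,0.0,0.1091]]]
```

```bash
python3 -m creep '[[[17,-15,-3.7,0.003,-0.0015,0.1214],[15,-17,-3.6,0.003,-0.0015,0.1214],[13,-18.6,-3.6,0.003,-0.0015,0.1214],[11,-20,-3.6,0.003,-0.0015,0.1214],[8.3,-21,-3.5,0.003,-0.0015,0.1214],[5.6,-22,-3.4,0.003,-0.0015,0.1214],[3,-22.6,-3.4,0.003,-0.0015,0.1214],[0,-22.8,-3.3,0.003,-0.0015,0.1214]]]'
python3 -m creep '[[[0.4,1.7,-6.2,0,0.131,0],[1.2,1.7,-6.1,0,0.131,0],[2,1.7,-5.9,0,0.131,0],[2.7,1.7,-5.6,0,0.131,0],[3.4,1.7,-5.2,0,0.131,0],[4.1,1.7,-4.7,0,0.131,0],[4.7,1.7,-4.1,0,0.131,0],[5.2,1.7,-3.5,0,0.131,0],[5.6,1.7,-2.8,0,0.131,0],[5.9,1.7,-2,0,0.131,0],[6.1,1.7,-1.3,0,0.131,0],[6.2,1.7,-0.4,0,0.131,0]]]'
python3 - <<'E'
from h import *
R=pose(17,-50); g=np.array([456,217,35.])
s=robot.observe();print(s['joint_positions'],s['ee_pos'])
rows(g-107*R[:,1],R,8)
E
```

```text
time_s: 4.88
ee_pos: [429.9, 209.7, 301.7]
tool_rot: [[0.957, -0.001, -0.291], [0.291, -0.001, 0.957], [-0.001, -1.0, -0.001]]
wrist_force: [-0.4, 0.1, -0.1]
width: 85.5
time_s: 6.38
ee_pos: [455.8, 139.5, 280.0]
tool_rot: [[0.286, 0.002, 0.958], [-0.958, -0.0, 0.286], [0.001, -1.0, 0.002]]
wrist_force: [-0.3, 0.9, 0.4]
width: 85.4
[ 8.98 -4.05  2.   95.95 -0.04 82.38] [455.82 139.54 280.01]
[[[1.0,22.0,2.8,-0.0006,-0.0007,0.1092],[3.4,21.8,2.8,-0.0006,-0.0007,0.1092],[5.7,21.3,2.8,-0.0006,-0.0007,0.1092],[8.0,20.5,2.9,-0.0006,-0.0007,0.1092],[10.2,19.6,2.9,-0.0006,-0.0007,0.1092],[12.3,18.3,2.9,-0.0006,-0.0007,0.1092],[14.2,16.9,2.9,-0.0006,-0.0007,0.1092],[15.9,15.2,2.9,-0.0006,-0.0007,0.1092]]]
```

```bash
python3 -m creep '[[[1,22,2.8,0,-0.0007,0.109],[3.4,21.8,2.8,0,-0.0007,0.109],[5.7,21.3,2.8,0,-0.0007,0.109],[8,20.5,2.9,0,-0.0007,0.109],[10.2,19.6,2.9,0,-0.0007,0.109],[12.3,18.3,2.9,0,-0.0007,0.109],[14.2,16.9,2.9,0,-0.0007,0.109],[16,15.2,2.9,0,-0.0007,0.109],[0,0,0,0,0,0]]]'
python3 - <<'E'
from h import *
R=pose(17,-50); g=np.array([456,217,35.])
s=robot.observe();print(s['joint_positions'],s['ee_pos'])
rows(g-17*R[:,1],R,10)
save("s3",robot.camera("scene"),(80,130,360,310),2.8); save("w3",robot.camera("wrist"))
E
```

```text
time_s: 7.5
ee_pos: [478.9, 138.2, 99.9]
tool_rot: [[0.184, -0.228, 0.956], [-0.614, 0.733, 0.293], [-0.768, -0.641, -0.005]]
wrist_force: [-0.6, 0.6, 0.8]
width: 85.5
[-14.99  22.02  -3.97  96.59  40.5   45.81] [478.85 138.24  99.9 ]
[[[-0.3,8.8,0.1,0.0003,-0.0003,-0.0003],[-0.3,8.8,0.1,0.0003,-0.0003,-0.0003],[-0.3,8.8,0.1,0.0003,-0.0003,-0.0003],[-0.3,8.8,0.1,0.0003,-0.0003,-0.0003],[-0.3,8.8,0.1,0.0003,-0.0003,-0.0003],[-0.3,8.8,0.1,0.0003,-0.0003,-0.0003],[-0.3,8.8,0.1,0.0003,-0.0003,-0.0003],[-0.3,8.8,0.1,0.0003,-0.0003,-0.0003],[-0.3,8.8,0.1,0.0003,-0.0003,-0.0003],[-0.3,8.8,0.1,0.0003,-0.0003,-0.0003]]]
```

View pics/s3.png

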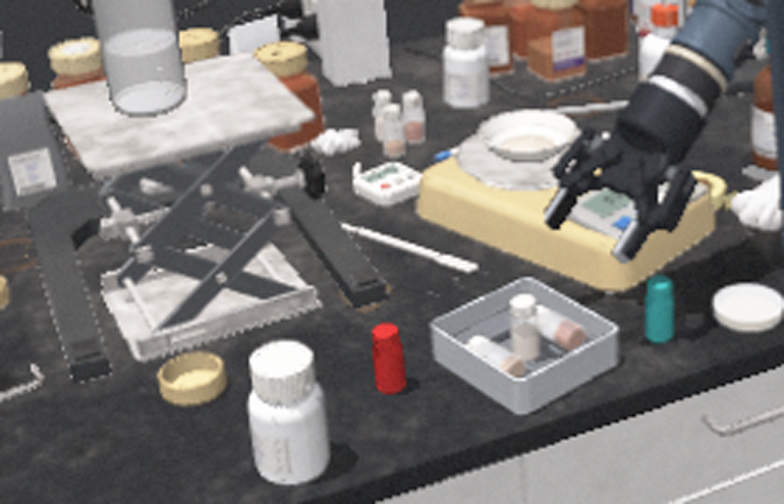

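View pics/w3.png

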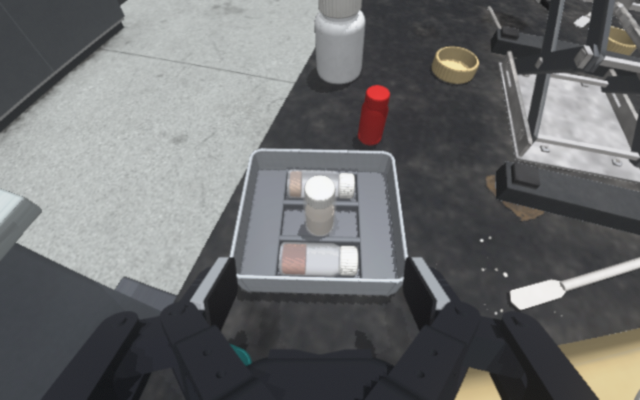

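```bash
python3 -m creep '[[[-0.3,8.8,0,0,0,0],[-0.3,8.8,0,0,0,0],[-0.3,8.8,0,0,0,0],[-0.3,8.8,0,0,0,0],[-0.3,8.8,0,0,0,0],[-0.3,8.8,0,0,0,0],[-0.3,8.8,0,0,0,0],[-0.3,8.8,0,0,0,0],[-0.3,8.8,0,0,0,0],[-0.3,8.8,0,0,0,0],[0,0,0,0,0,0],[0,0,0,0,0,0]]]'
python3 - <<'E'
from h import *
R=pose(17,-50); g=np.array([456,217,35.])
print(g-17*R[:,1]);rows(g-17*R[:,1],R,1)
save("s4",robot.camera("scene"),(180,180,320,290),5); save("w4",robot.camera("wrist"))
E
```

```text
time_s: 9.1
ee_pos: [460.8, 205.5, 50.0]
tool_rot: [[0.194, -0.223, 0.955], [-0.614, 0.732, 0.295], [-0.765, -0.644, 0.005]]
wrist_force: [0.4, -0.3, 0.2]
width: 85.4
[459.81 204.55  45.93]
[[[3.5,2.1,-1.2,-0.001,0.0061,0.0019]]]
```

View pics/s4.png

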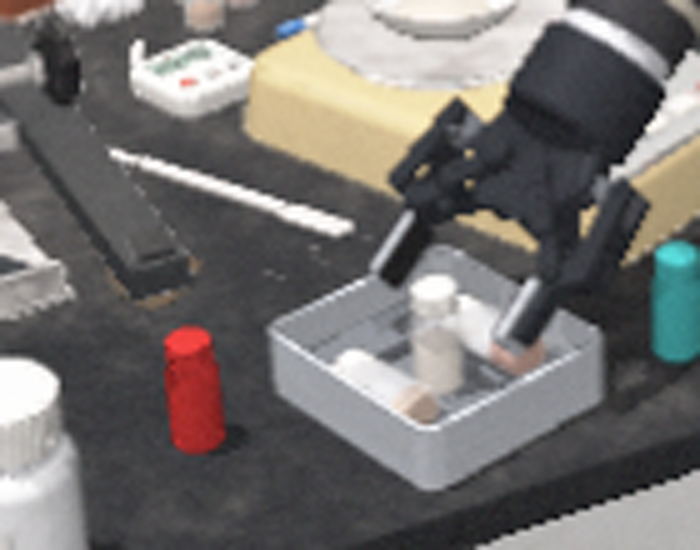

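View pics/w4.png

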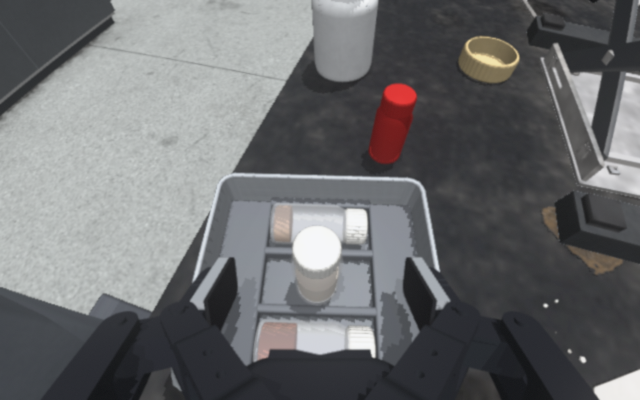

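```bash
python3 -m creep '[[[3,1.5,-1,0,0,0],[0,0,0,0,0,0],[0,0,0,0,0,0]]]'
python3 -m creep '[[[0,0,0,0,0,0],[0,0,0,0,0,0],[0,0,0,0,0,0],[0,0,0,0,0,0],[0,0,0,0,0,0],[0,0,0,0,0,0],[0,0,0,0,0,0],[0,0,0,0,0,0]]]' 0 40
python3 - <<'E'
from h import *
save("s5",robot.camera("scene"),(180,180,320,290),5); save("w5",robot.camera("wrist"))
E
```

```text
time_s: 9.57
ee_pos: [460.0, 204.4, 46.6]
tool_rot: [[0.194, -0.223, 0.955], [-0.614, 0.732, 0.295], [-0.765, -0.644, 0.005]]
wrist_force: [-0.1, -0.1, -0.0]
width: 85.2
time_s: 10.58
ee_pos: [459.9, 204.5, 46.7]
tool_rot: [[0.194, -0.223, 0.955], [-0.614, 0.732, 0.295], [-0.765, -0.644, 0.005]]
wrist_force: [-0.9, 0.3, 0.9]
width: 24.9
```

View pics/s5.png

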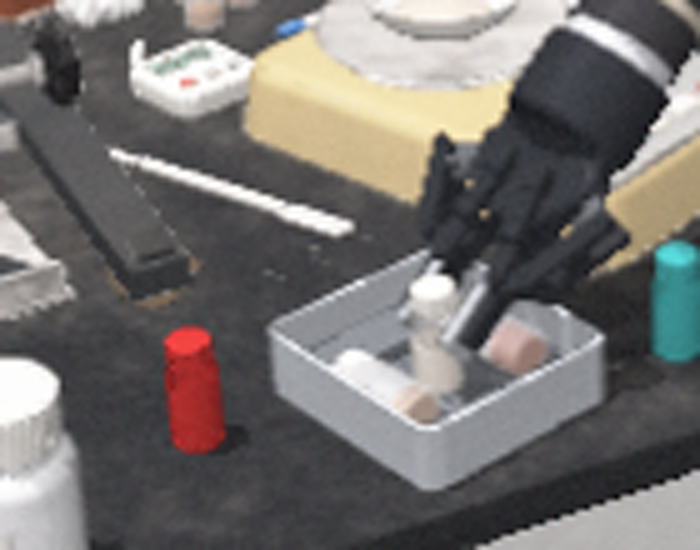

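View pics/w5.png

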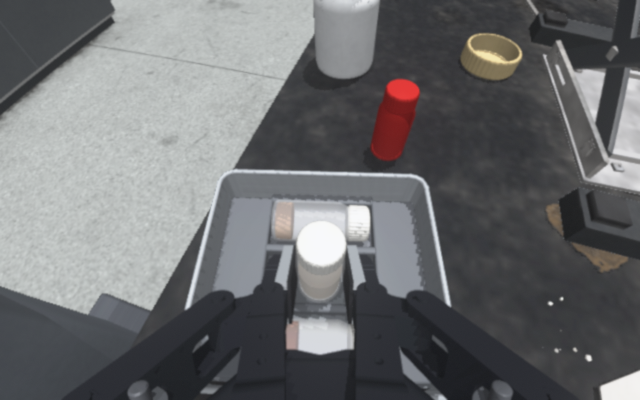

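```bash
python3 -m creep '[[[0,0,0,0,0,0],[0,0,0,0,0,0]]]'
python3 - <<'E'
from h import *
s=robot.observe();p,R=s['ee_pos'],s['tool_rot'];c=robot.camera("wrist")
for d in(10,16,22):
  for x in(-11,11): print(d,x,proj(c,[p+R@[x,d,-13.5],p+R@[x,d,13.5]]).tolist())
print("axis",proj(c,[[456,217,z] for z in(5,35,65)]).tolist())
save("w5b",c,(260,190,390,290),6)
E
```

```text
time_s: 10.92
ee_pos: [460.0, 204.5, 46.7]
tool_rot: [[0.194, -0.223, 0.955], [-0.614, 0.732, 0.295], [-0.765, -0.644, 0.005]]
wrist_force: [-0.9, -0.6, 1.8]
width: 24.7
10 -11 [[291.1555174427979, 252.08102646389264], [345.30440807447127, 252.0541418472862]]
10 11 [[292.5679114887654, 289.53092361649334], [344.11248474221253, 289.51335104413283]]
16 -11 [[292.2290105298106, 246.5624454826789], [344.3538549467732, 246.53514162398872]]
16 11 [[293.53495647475717, 282.9531430086978], [343.2542154421581, 282.9345244068878]]
22 -11 [[293.2259903312695, 241.44025034151286], [343.47107108852293, 241.41269363284977]]
22 11 [[294.43701780254077, 276.8218083413698], [342.45362900725644, 276.80236485465696]]
axis [[318.0547246749924, 280.800795318724], [318.0124655367202, 264.5178701391164], [317.9543805080192, 241.7779786765734]]
```

View pics/w5b.png

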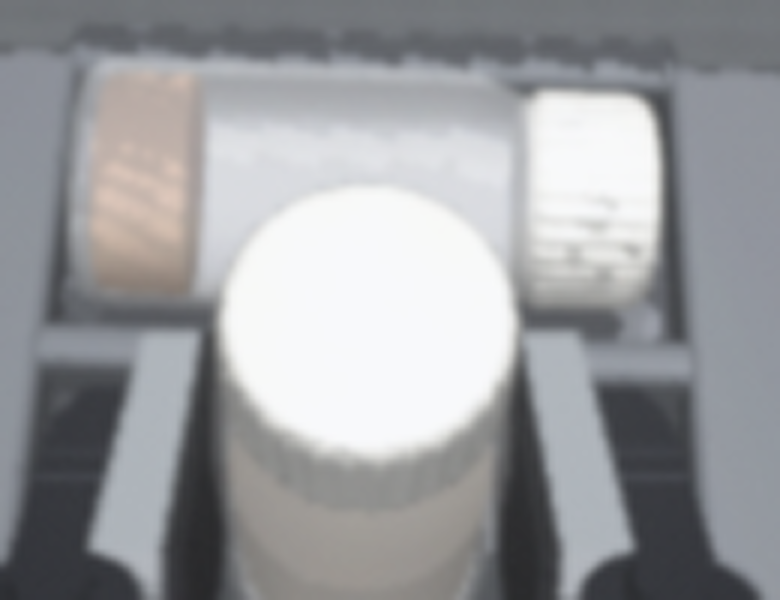

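```bash
python3 -m creep '[[[0,0,0,0,0,0],[0,0,0,0,0,0],[0,0,0,0,0,0],[0,0,0,0,0,0],[0,2.5,0,0,0,0],[0,2.5,0,0,0,0],[0,0,0,0,0,0],[0,0,0,0,0,0]]]' 0.5 40
python3 -m creep '[[[0,0,0,0,0,0],[0,0,0,0,0,0],[0,0,0,0,0,0],[0,0,0,0,0,0],[0,0,0,0,0,0],[0,0,0,0,0,0],[0,0,0,0,0,0],[0,0,0,0,0,0]]]' 0 40
python3 - <<'E'
from h import *
c=robot.camera("wrist")
save("w6",c,(260,190,390,290),6)
save("s6",robot.camera("scene"),(180,180,320,290),5)
E
```

```text
time_s: 11.98
ee_pos: [458.8, 208.2, 43.3]
tool_rot: [[0.194, -0.223, 0.955], [-0.614, 0.732, 0.295], [-0.765, -0.644, 0.005]]
wrist_force: [-0.1, 0.1, 0.2]
width: 42.8
time_s: 12.98
ee_pos: [459.0, 208.1, 43.5]
tool_rot: [[0.194, -0.223, 0.955], [-0.614, 0.732, 0.295], [-0.765, -0.644, 0.005]]
wrist_force: [0.1, -0.7, 2.3]
width: 25.1
```

View pics/w6.png

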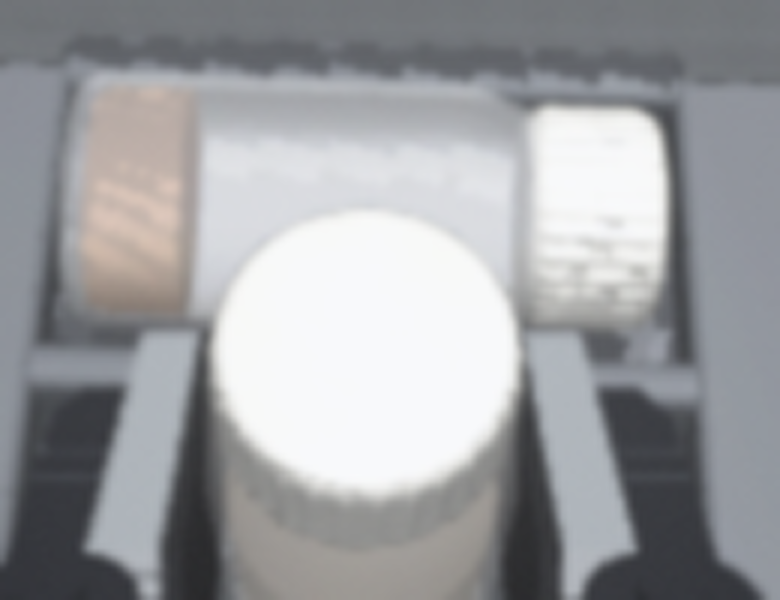

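View pics/s6.png

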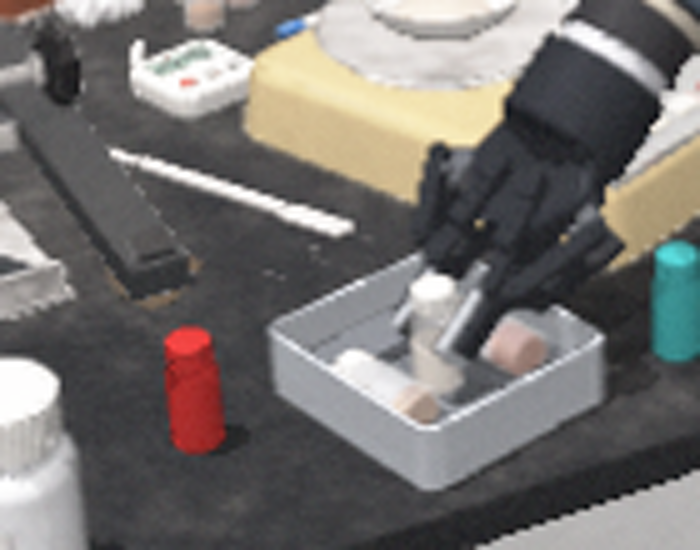

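```bash
python3 -m creep '[[[-7.6,-6.4,0,0,0,0],[-11.5,-9.7,0,0,0,0],[-20,-17,0,0,0,0],[-20,-17,0,0,0,0],[-20,-17,0,0,0,0],[-20,-17,0,0,0,0],[-20,-17,0,0,0,0],[-20,-17,0,0,0,0],[-10,-8.5,0,0,0,0],[0,0,0,0,0,0]]]'
python3 - <<'E'
from h import *
s=robot.observe();print(s['joint_positions'],s['ee_pos'])
p,R=s['ee_pos'],s['tool_rot']
save("w7",robot.camera("wrist"))
rows([440,330,250],pose(30,-10),8)
rows([410,530,250],pose(46,40),9,[440,330,250],pose(30,-10))
E
```

```text
time_s: 14.32
ee_pos: [458.5, 207.0, 240.0]
tool_rot: [[0.196, -0.221, 0.955], [-0.615, 0.731, 0.296], [-0.764, -0.645, 0.007]]
wrist_force: [-0.1, 0.1, -1.2]
width: 24.9
[ -8.16  10.61  -0.49 105.47  43.82  53.59] [458.54 207.01 240.  ]
[[[-11.0,10.9,2.4,-0.0148,-0.0243,-0.0865],[-11.8,9.8,2.8,-0.0148,-0.0243,-0.0865],[-12.5,8.7,3.3,-0.0148,-0.0243,-0.0865],[-13.1,7.6,3.7,-0.0148,-0.0243,-0.0865],[-13.6,6.4,4.1,-0.0148,-0.0243,-0.0865],[-14.0,5.1,4.5,-0.0148,-0.0243,-0.0865],[-14.3,3.8,5.0,-0.0148,-0.0243,-0.0865],[-14.4,2.5,5.3,-0.0148,-0.0243,-0.0865]]]
[[[-20.6,3.6,8.2,0.0083,-0.0309,-0.0963],[-20.6,1.7,8.8,0.0083,-0.0309,-0.0963],[-20.4,-0.2,9.5,0.0083,-0.0309,-0.0963],[-20.0,-2.0,10.1,0.0083,-0.0309,-0.0963],[-19.4,-3.9,10.7,0.0083,-0.0309,-0.0963],[-18.6,-5.6,11.4,0.0083,-0.0309,-0.0963],[-17.6,-7.2,12.0,0.0083,-0.0309,-0.0963],[-16.4,-8.8,12.6,0.0083,-0.0309,-0.0963],[-15.1,-10.2,13.1,0.0083,-0.0309,-0.0963]]]
```

View pics/w7.png

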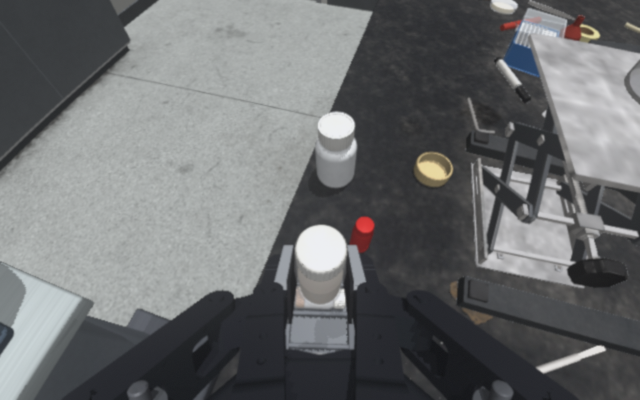

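```bash
python3 -m creep '[[[-11,10.9,2.4,-0.0148,-0.0243,-0.0865],[-11.8,9.8,2.8,-0.0148,-0.0243,-0.0865],[-12.5,8.7,3.3,-0.0148,-0.0243,-0.0865],[-13,7.6,3.7,-0.0148,-0.0243,-0.0865],[-13.6,6.4,4.1,-0.0148,-0.0243,-0.0865],[-14,5.1,4.5,-0.0148,-0.0243,-0.0865],[-14.3,3.8,5,-0.0148,-0.0243,-0.0865],[-14.4,2.5,5.3,-0.0148,-0.0243,-0.0865]]]'
python3 -m creep '[[[-20.6,3.6,8.2,0.0083,-0.0309,-0.0963],[-20.6,1.7,8.8,0.0083,-0.0309,-0.0963],[-20.4,0,9.5,0.0083,-0.0309,-0.0963],[-20,-2,10,0.0083,-0.0309,-0.0963],[-19.4,-4,10.7,0.0083,-0.0309,-0.0963],[-18.6,-5.6,11.4,0.0083,-0.0309,-0.0963],[-17.6,-7.2,12,0.0083,-0.0309,-0.0963],[-16.4,-8.8,12.6,0.0083,-0.0309,-0.0963],[-15,-10.2,13,0.0083,-0.0309,-0.0963],[0,0,0,0,0,0],[0,0,0,0,0,0]]]'
python3 - <<'E'
from h import *
s=robot.observe();print(s['joint_positions'],s['ee_pos'])
rows([400,510,60],pose(46,40),8)
save("s8",robot.camera("scene"),(0,100,300,310),2.6); save("w8",robot.camera("wrist"))
E
```

```text
time_s: 15.38
ee_pos: [439.4, 330.1, 248.4]
tool_rot: [[0.492, -0.089, 0.866], [-0.853, 0.147, 0.5], [-0.172, -0.985, -0.003]]
wrist_force: [0.5, 0.3, -0.8]
width: 25.2
time_s: 16.75
ee_pos: [410.0, 529.4, 248.9]
tool_rot: [[0.552, 0.46, 0.695], [-0.532, -0.448, 0.719], [0.642, -0.766, -0.002]]
wrist_force: [0.3, 0.1, -0.6]
width: 25.2
[ 62.04  37.63  41.06 106.64 -38.07 110.63] [410.05 529.41 248.9 ]
[[[-14.6,18.6,-2.6,0.0003,0.0001,-0.0001],[-14.6,18.6,-2.6,0.0003,0.0001,-0.0001],[-14.6,18.6,-2.6,0.0003,0.0001,-0.0001],[-14.6,18.6,-2.6,0.0003,0.0001,-0.0001],[-14.6,18.6,-2.6,0.0003,0.0001,-0.0001],[-14.6,18.6,-2.6,0.0003,0.0001,-0.0001],[-14.6,18.6,-2.6,0.0003,0.0001,-0.0001],[-14.6,18.6,-2.6,0.0003,0.0001,-0.0001]]]
```

View pics/s8.png

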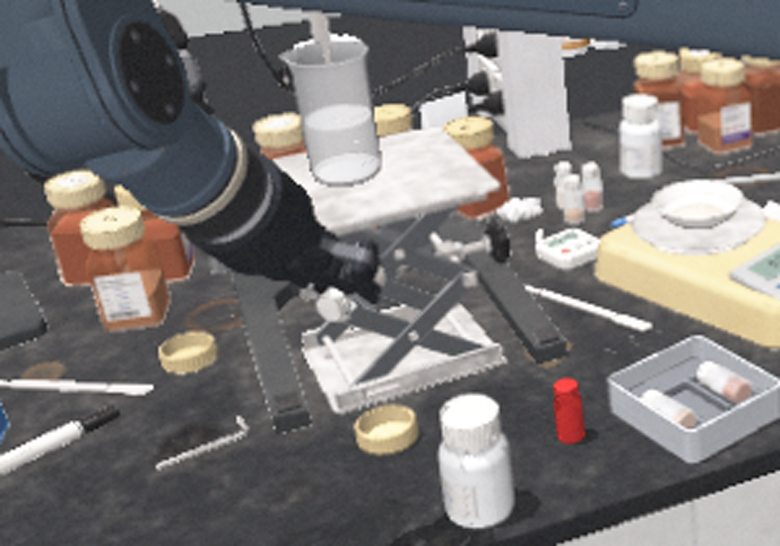

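View pics/w8.png

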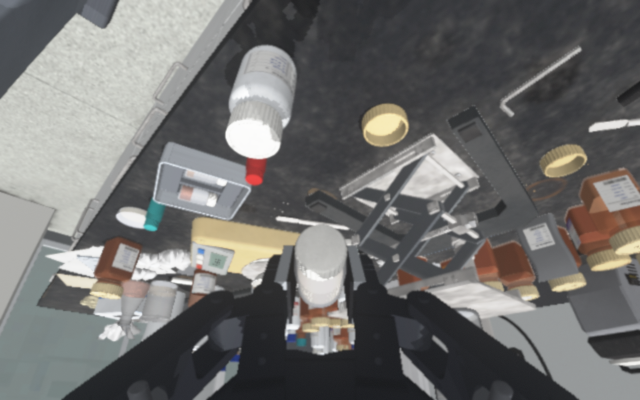

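Run:
```python
from h import *
rows([420,525,45],pose(46,40),9)
```

```text
[[[-13.9,18.2,0.4,0.0001,-0.0003,-0.0002],[-13.9,18.2,0.4,0.0001,-0.0003,-0.0002],[-13.9,18.2,0.4,0.0001,-0.0003,-0.0002],[-13.9,18.2,0.4,0.0001,-0.0003,-0.0002],[-13.9,18.2,0.4,0.0001,-0.0003,-0.0002],[-13.9,18.2,0.4,0.0001,-0.0003,-0.0002],[-13.9,18.2,0.4,0.0001,-0.0003,-0.0002],[-13.9,18.2,0.4,0.0001,-0.0003,-0.0002],[-13.9,18.2,0.4,0.0001,-0.0003,-0.0002]]]
```

```bash
python3 -m creep '[[[-13.9,18.2,0.4,0,0,0],[-13.9,18.2,0.4,0,0,0],[-13.9,18.2,0.4,0,0,0],[-13.9,18.2,0.4,0,0,0],[-13.9,18.2,0.4,0,0,0],[-13.9,18.2,0.4,0,0,0],[-13.9,18.2,0.4,0,0,0],[-13.9,18.2,0.4,0,0,0],[-13.9,18.2,0.4,0,0,0],[0,0,0,0,0,0],[0,0,0,0,0,0]]]'
python3 - <<'E'
from h import *
s=robot.observe();print(s['joint_positions'],s['ee_pos'])
save("s9",robot.camera("scene"),(0,140,200,310),3.8);
E
```

```text
time_s: 18.23
ee_pos: [420.2, 526.1, 46.5]
tool_rot: [[0.549, 0.462, 0.696], [-0.535, -0.445, 0.718], [0.642, -0.767, 0.003]]
wrist_force: [0.1, 0.7, -1.1]
width: 24.7
[ 61.2   40.39  22.01  83.94 -38.28 109.66] [420.21 526.05  46.46]
```

View pics/s9.png

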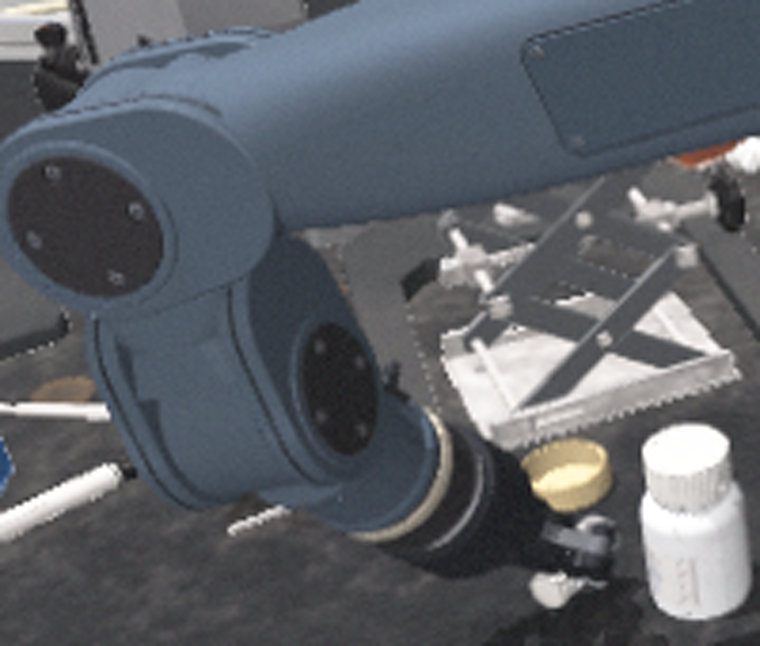

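Run:
```python
from h import *
rows([420,535,28],pose(46,40),4)
R=robot.observe()['tool_rot'];print(R.T@[0,0,-1])
```

```text
[[[-4.2,2.6,1.5,-0.0004,-0.0009,-0.0004],[-4.2,2.6,1.5,-0.0004,-0.0009,-0.0004],[-4.2,2.6,1.5,-0.0004,-0.0009,-0.0004],[-4.2,2.6,1.5,-0.0004,-0.0009,-0.0004]]]
[-0.64  0.77 -0.  ]
```

```bash
python3 -m creep '[[[-4.2,2.6,1.5,0,0,0],[-4.2,2.6,1.5,0,0,0],[-4.2,2.6,1.5,0,0,0],[-4.2,2.6,1.5,0,0,0],[0,0,0,0,0,0],[0,0,0,0,0,0]]]'
python3 -m creep '[[[-0.96,1.15,0,0,0,0],[0,0,0,0,0,0]]]'
python3 -m creep '[[[-0.64,0.77,0,0,0,0],[0,0,0,0,0,0]]]'
python3 - <<'E'
from h import *
save("s10",robot.camera("scene"),(100,220,220,310),6.5);
E
```

```text
time_s: 19.02
ee_pos: [419.0, 534.7, 25.4]
tool_rot: [[0.551, 0.462, 0.695], [-0.533, -0.447, 0.719], [0.642, -0.767, -0.0]]
wrist_force: [-0.5, -0.7, 0.1]
width: 24.9
time_s: 19.27
ee_pos: [419.0, 534.7, 24.0]
tool_rot: [[0.551, 0.461, 0.695], [-0.533, -0.446, 0.719], [0.642, -0.767, 0.0]]
wrist_force: [-0.2, -0.3, -0.7]
width: 25.2
time_s: 19.52
ee_pos: [419.0, 534.8, 23.2]
tool_rot: [[0.551, 0.462, 0.695], [-0.533, -0.446, 0.719], [0.642, -0.767, 0.0]]
wrist_force: [0.5, -0.4, 0.0]
width: 25.3
```

View pics/s10.png

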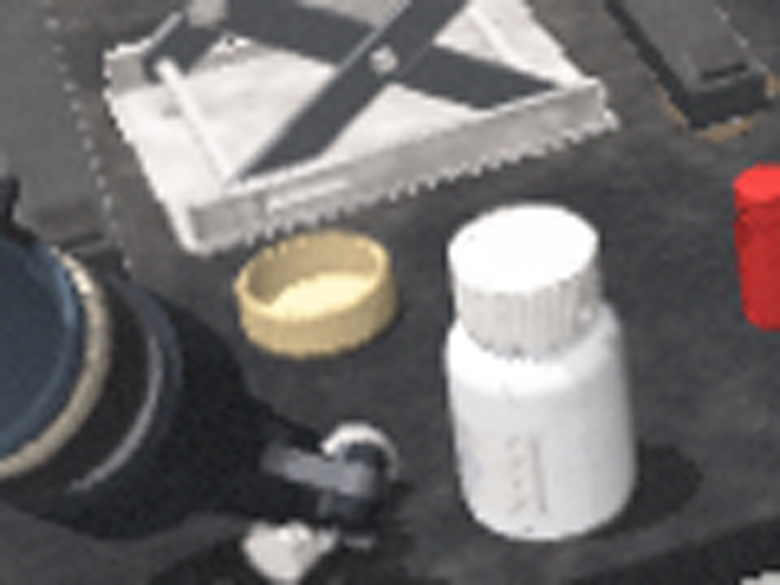

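```bash
for i in 1 2 3; do python3 -m creep '[[[-0.45,0.54,0,0,0,0],[0,0,0,0,0,0]]]' | grep -E "ee_pos|force"; done
```

```text
ee_pos: [419.1, 534.8, 23.0]
wrist_force: [-0.8, -0.2, 2.7]
ee_pos: [419.1, 534.8, 22.9]
wrist_force: [-2.2, -0.2, 4.9]
ee_pos: [419.1, 534.9, 22.9]
wrist_force: [-4.0, -0.9, 7.3]
```

```bash
python3 -m creep '[[[0.6,-0.7,0,0,0,0],[0,0,0,0,0,0]]]' | grep -E "ee_pos|force"; python3 -m creep '[[[0,0,0,0,0,0],[0,0,0,0,0,0],[0,0,0,0,0,0],[0,0,0,0,0,0],[0,0,0,0,0,0]]]' 0.5
python3 - <<'E'
from h import *
save("s11",robot.camera("scene"),(100,220,220,310),6.5); save("w11",robot.camera("wrist"))
E
```

```text
ee_pos: [419.1, 534.8, 22.8]
wrist_force: [-2.6, -0.8, 4.8]
time_s: 21.2
ee_pos: [419.0, 534.6, 21.6]
tool_rot: [[0.551, 0.461, 0.695], [-0.533, -0.447, 0.719], [0.642, -0.767, -0.0]]
wrist_force: [0.1, 0.8, 0.8]
width: 42.9
```

View pics/s11.png

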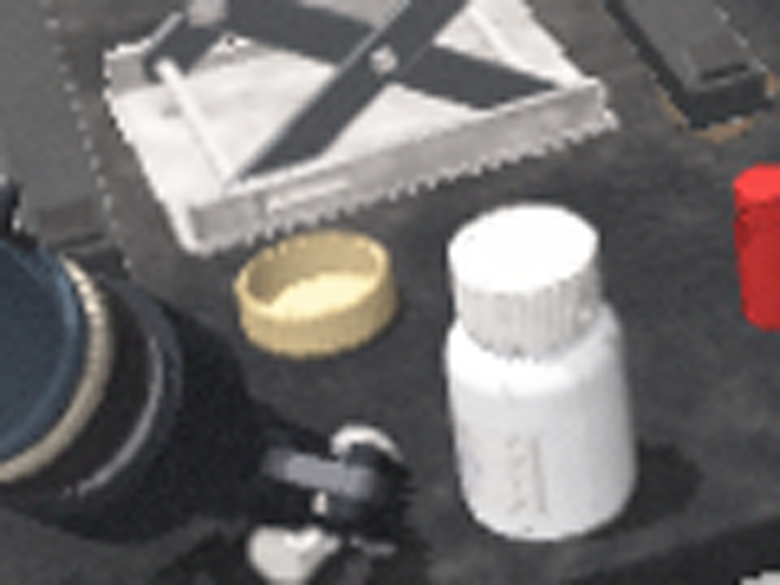

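View pics/w11.png

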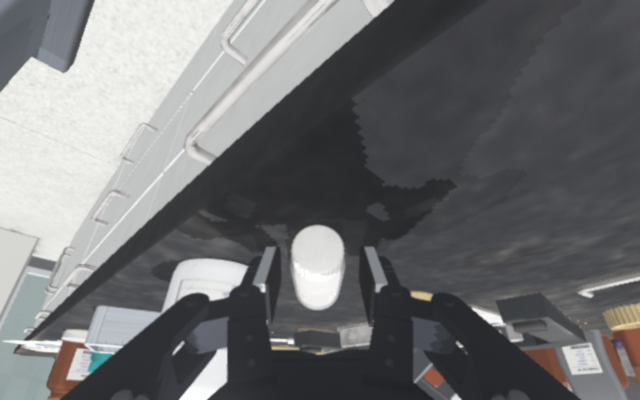

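```bash
python3 -m creep '[[[0,-10,0,0,0,0],[0,-20,0,0,0,0],[0,-20,0,0,0,0],[0,-20,0,0,0,0],[0,-20,0,0,0,0],[0,-10,0,0,0,0]]]' 1
python3 - <<'E'
from h import *
rows([400,500,220],pose(60,0),5)
rows([390,490,220],pose(136,0),9,[400,500,220],pose(60,0))
E
```

```text
time_s: 22.05
ee_pos: [372.3, 580.7, 100.3]
tool_rot: [[0.551, 0.463, 0.695], [-0.534, -0.444, 0.719], [0.641, -0.767, 0.003]]
wrist_force: [1.0, 0.3, 0.5]
width: 85.4
[[[27.0,-8.6,-7.7,0.0165,-0.047,0.1386],[25.2,-12.4,-8.8,0.0165,-0.047,0.1386],[22.8,-15.9,-9.7,0.0165,-0.047,0.1386],[19.9,-19.0,-10.4,0.0165,-0.047,0.1386],[16.6,-21.7,-10.9,0.0165,-0.047,0.1386]]]
[[[-0.4,0.0,-1.5,0.0,-0.1474,0.0],[-0.6,0.0,-1.4,-0.0,-0.1474,0.0],[-0.8,-0.0,-1.3,0.0,-0.1474,-0.0],[-1.0,0.0,-1.2,0.0,-0.1474,0.0],[-1.2,0.0,-1.0,-0.0,-0.1474,0.0],[-1.3,0.0,-0.9,-0.0,-0.1474,0.0],[-1.4,0.0,-0.6,0.0,-0.1474,0.0],[-1.5,0.0,-0.4,0.0,-0.1474,0.0],[-1.6,0.0,-0.2,0.0,-0.1474,0.0]]]
```

```bash
python3 -m creep '[[[27,-8.6,-7.7,0.0165,-0.047,0.1386],[25,-12.4,-8.8,0.0165,-0.047,0.1386],[23,-16,-9.7,0.0165,-0.047,0.1386],[20,-19,-10.4,0.0165,-0.047,0.1386],[16.6,-21.7,-11,0.0165,-0.047,0.1386]]]'
python3 -m creep '[[[-0.4,0,-1.5,0,-0.147,0],[-0.6,0,-1.4,0,-0.147,0],[-0.8,0,-1.3,0,-0.147,0],[-1,0,-1.2,0,-0.147,0],[-1.2,0,-1,0,-0.147,0],[-1.3,0,-0.9,0,-0.147,0],[-1.4,0,-0.6,0,-0.147,0],[-1.5,0,-0.4,0,-0.147,0],[-1.6,0,-0.2,0,-0.147,0],[0,0,0,0,0,0]]]'
python3 - <<'E'
from h import *
print(robot.observe()['joint_positions'])
save("w12",robot.camera("wrist"),None,1.25)
E
```

```text
time_s: 22.68
ee_pos: [400.5, 498.1, 220.5]
tool_rot: [[0.866, -0.003, 0.499], [-0.499, 0.002, 0.866], [-0.003, -1.0, 0.0]]
wrist_force: [1.0, 0.1, 0.1]
width: 85.4
time_s: 23.92
ee_pos: [390.6, 488.6, 218.5]
tool_rot: [[0.699, -0.001, -0.715], [0.715, -0.003, 0.699], [-0.003, -1.0, -0.001]]
wrist_force: [-0.3, -0.6, -0.4]
width: 85.5
[45.25 17.94 19.02 91.23 -0.07 -0.37]
```

View pics/w12.png

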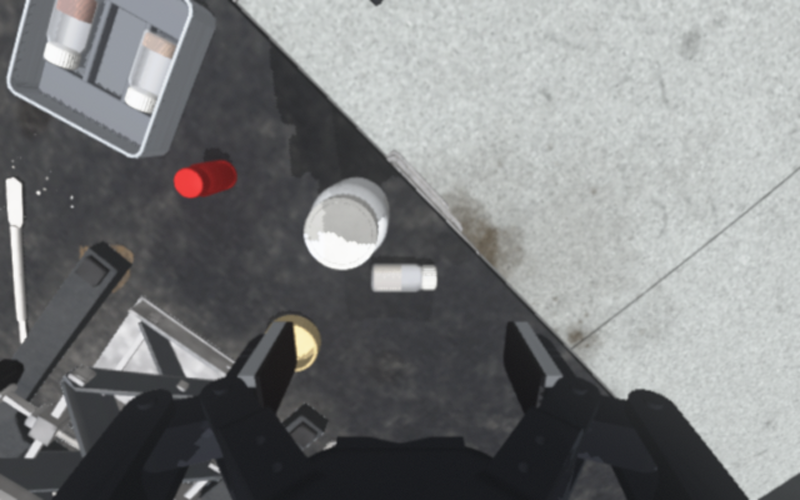

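Run:
```python
from h import *
c=robot.camera("wrist")
save("w12c",c,(285,195,365,245),9)
a=atz(c,un([(372,278),(438,277)],0,0,1.25),13.5);print(a,a.mean(0)); e=a[1]-a[0]; print(np.linalg.norm(e),np.degrees(np.arctan2(e[1],e[0])))
print("pe",atz(c,un([(345,247),(348,223)],0,0,1.25),108))
```

```text
[[446.85 507.27  13.5 ]
 [400.9  550.84  13.5 ]] [423.87 529.05  13.5 ]
63.32687261362815 136.5209980844721
pe [[411.34 457.41 108.  ]
 [397.99 447.65 108.  ]]
```

View pics/w12c.png

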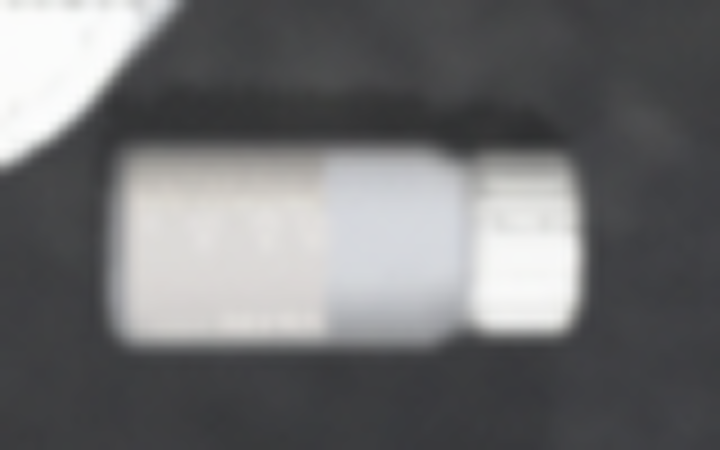

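Run:
```python
from h import *
s=robot.observe();p,R=s['ee_pos'],s['tool_rot'];c=robot.camera("wrist")
for d in(0,3,6,9,12):
  for x in(-11,11): print(d,x,proj(c,[p+R@[x,d,-42.5],p+R@[x,d,42.5]]).tolist())
save("w12d",c,(180,240,260,310),9)
```

```text
0 -11 [[229.29042425835382, 261.0780246073858], [411.11950619846294, 261.0259512611203]]
0 11 [[233.93131993877319, 300.45572185622973], [406.4498399220081, 300.4023384695492]]
3 -11 [[231.114698540926, 257.91463558595854], [409.2746424381569, 257.86409170659584]]
3 11 [[235.56287806415054, 296.71012940685637], [404.79936266262155, 296.65832743497594]]
6 -11 [[232.86806683869304, 254.87562725031808], [407.5014627899287, 254.82652217670247]]
6 11 [[237.13508255498772, 293.1026668427593], [403.2089101346577, 293.0523542489708]]
9 -11 [[234.55450816833107, 251.95393098546432], [405.7959463308937, 251.9061817290878]]
9 11 [[238.65102187478738, 289.6260315001175], [401.6753602886319, 289.57712378094243]]
12 -11 [[236.17771545299604, 249.14299386881586], [404.15436106979735, 249.09652429929156]]
12 11 [[240.11358129593015, 286.27341085257933], [400.19579634475156, 286.22583026951776]]
```

View pics/w12d.png

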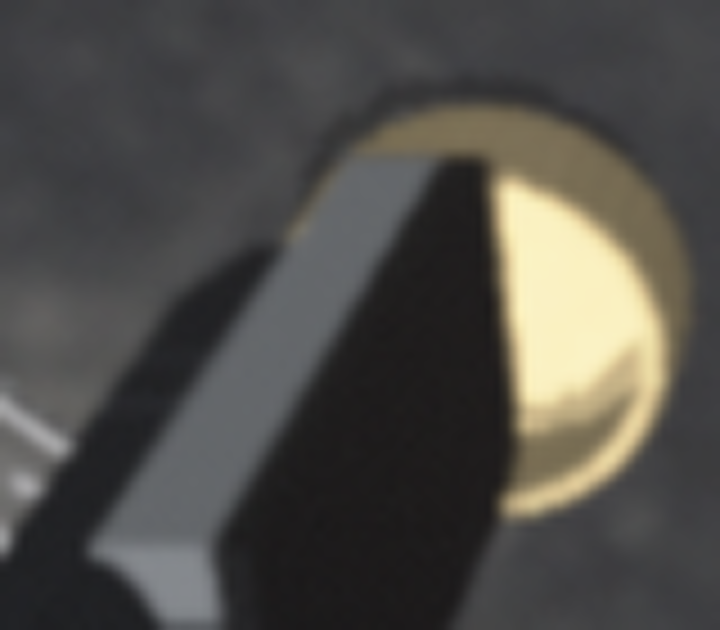

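Run:
```python
from h import *
rows([424,529,60],pose(136.5,0),9)
```

```text
[[[5.8,17.6,0.5,0.0001,-0.0017,-0.0003],[5.8,17.6,0.5,0.0001,-0.0017,-0.0003],[5.8,17.6,0.5,0.0001,-0.0017,-0.0003],[5.8,17.6,0.5,0.0001,-0.0017,-0.0003],[5.8,17.6,0.5,0.0001,-0.0017,-0.0003],[5.8,17.6,0.4,0.0001,-0.0017,-0.0003],[5.8,17.6,0.4,0.0001,-0.0017,-0.0003],[5.8,17.6,0.4,0.0001,-0.0017,-0.0003],[5.8,17.6,0.4,0.0001,-0.0017,-0.0003]]]
```

```bash
python3 -m creep '[[[5.8,17.6,0.5,0,-0.0017,0],[5.8,17.6,0.5,0,-0.0017,0],[5.8,17.6,0.5,0,-0.0017,0],[5.8,17.6,0.5,0,-0.0017,0],[5.8,17.6,0.5,0,-0.0017,0],[5.8,17.6,0.4,0,-0.0017,0],[5.8,17.6,0.4,0,-0.0017,0],[5.8,17.6,0.4,0,-0.0017,0],[5.8,17.6,0.4,0,-0.0017,0],[0,0,0,0,0,0],[0,0,0,0,0,0]]]' 0.85
python3 - <<'E'
from h import *
c=robot.camera("wrist")
print(robot.observe()['ee_pos'])
save("w13",c,(200,180,440,330),3.3)
rows([424,529,28],pose(136.5,0),3)
E
```

```text
time_s: 25.45
ee_pos: [423.8, 529.0, 60.3]
tool_rot: [[0.687, -0.001, -0.727], [0.727, -0.002, 0.687], [-0.002, -1.0, -0.001]]
wrist_force: [-0.5, 0.7, 0.4]
width: 72.7
[424.09 529.26  60.93]
[[[-0.1,11.0,-0.0,0.0003,0.0006,-0.0003],[-0.1,11.0,-0.0,0.0003,0.0006,-0.0003],[-0.1,11.0,-0.0,0.0003,0.0006,-0.0003]]]
```

View pics/w13.png

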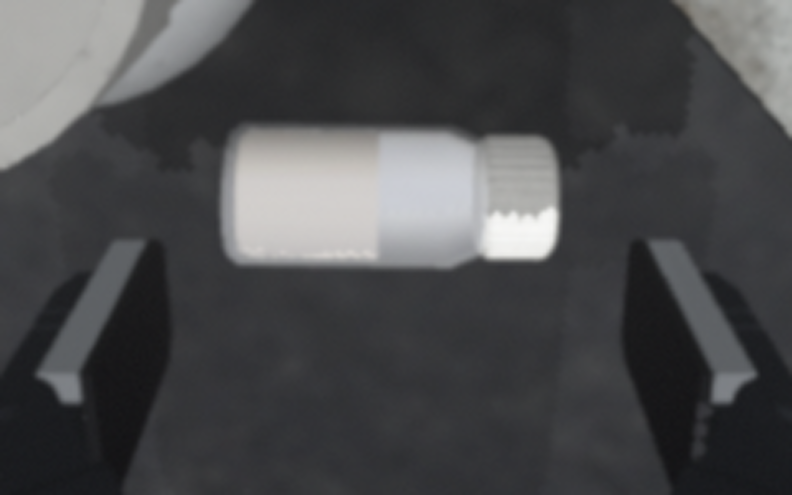

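```bash
python3 -m creep '[[[0,11,0,0,0,0],[0,11,0,0,0,0],[0,11,0,0,0,0],[0,0,0,0,0,0],[0,0,0,0,0,0]]]' | grep -E "ee_pos|force"; python3 -m creep '[[[0,4,0,0,0,0],[0,4,0,0,0,0],[0,0,0,0,0,0]]]' | grep -E "ee_pos|force";python3 -m creep '[[[0,1.5,0,0,0,0],[0,0,0,0,0,0]]]' | grep -E "ee_pos|force"
python3 - <<'E'
from h import *
c=robot.camera("wrist")
save("w14",c,(200,180,440,330),3.3)
E
```

```text
ee_pos: [423.7, 528.8, 26.8]
wrist_force: [0.3, -0.6, 0.3]
ee_pos: [423.4, 528.5, 18.4]
wrist_force: [-0.3, -0.4, 0.0]
ee_pos: [423.6, 528.7, 17.3]
wrist_force: [-0.9, 0.4, 0.1]
```

View pics/w14.png

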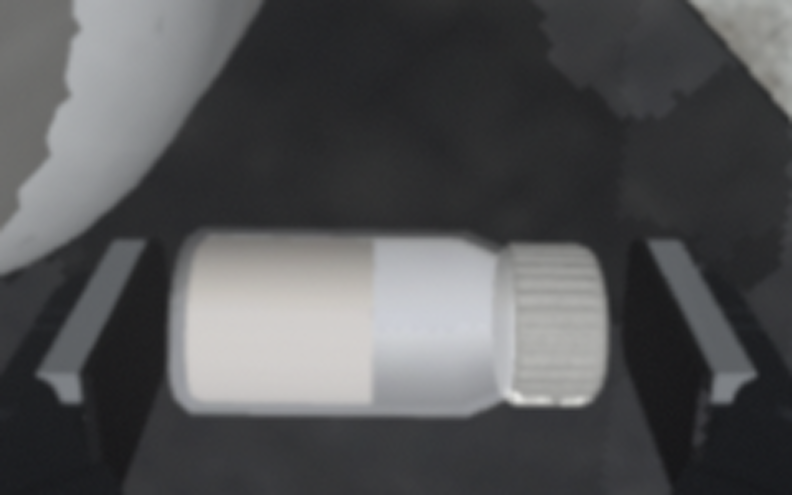

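```bash
for i in 1 2 3 4; do python3 -m creep '[[[0,1.2,0,0,0,0],[0,0,0,0,0,0]]]' | grep -E "ee_pos|force";done
```

```text
ee_pos: [423.6, 528.7, 16.1]
wrist_force: [-0.2, -0.9, -0.2]
ee_pos: [423.6, 528.7, 14.9]
wrist_force: [-1.0, 0.2, -1.2]
ee_pos: [423.7, 528.7, 13.8]
wrist_force: [-0.2, -0.4, 0.6]
ee_pos: [423.7, 528.8, 13.6]
wrist_force: [-0.9, -2.1, 5.0]
```

```bash
python3 -m creep '[[[0,-5,0,0,0,0],[0,-5,0,0,0,0],[0,-6.5,0,0,0,0],[0,0,0,0,0,0],[0,0,0,0,0,0]]]' | grep -E "ee_pos|force"; python3 -m creep '[[[0,0,0,0,0,0],[0,0,0,0,0,0],[0,0,0,0,0,0],[0,0,0,0,0,0],[0,0,0,0,0,0],[0,0,0,0,0,0]]]' 0 30
python3 - <<'E'
from h import *
c=robot.camera("wrist")
save("w15",c,(200,180,440,330),3.3)
E
```

```text
ee_pos: [423.7, 528.8, 29.1]
wrist_force: [-0.3, -0.3, -0.3]
time_s: 29.18
ee_pos: [423.7, 528.8, 29.1]
tool_rot: [[0.687, -0.001, -0.727], [0.727, -0.002, 0.687], [-0.002, -1.0, -0.001]]
wrist_force: [-0.2, 0.3, 0.8]
width: 60.4
```

View pics/w15.png

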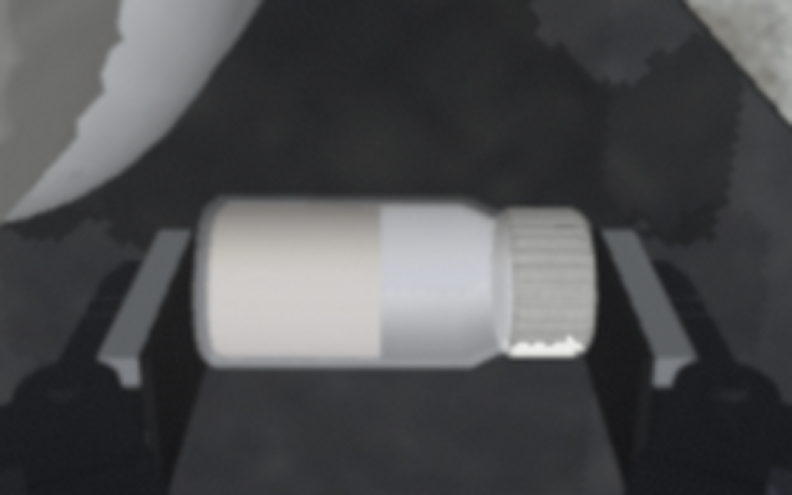

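```bash
python3 -m creep '[[[0,0,0,0,0,0],[0,-4,0,0,0,0],[0,-8,0,0,0,0],[0,-20,0,0,0,0],[0,-30,0,0,0,0],[0,-40,0,0,0,0],[0,-40,0,0,0,0],[0,-10,0,0,0,0],[0,0,0,0,0,0]]]' 0 40
python3 - <<'E'
from h import *
c=robot.camera("wrist")
save("w16",c,(200,180,440,330),3.3)
rows([440,380,200],pose(75,0),10)
rows([456,217,120],pose(15.8,0),10,[440,380,200],pose(75,0))
E
```

```text
time_s: 30.35
ee_pos: [424.3, 529.6, 182.6]
tool_rot: [[0.687, 0.001, -0.727], [0.727, -0.001, 0.687], [0.0, -1.0, -0.001]]
wrist_force: [0.9, -0.6, 0.1]
width: 59.8
[[[-9.7,-1.9,-11.4,0.0003,0.1075,-0.0002],[-8.4,-1.9,-12.4,0.0003,0.1075,-0.0002],[-7.0,-1.9,-13.2,0.0003,0.1075,-0.0002],[-5.6,-1.9,-13.9,0.0003,0.1075,-0.0002],[-4.1,-1.9,-14.4,0.0003,0.1075,-0.0002],[-2.5,-1.9,-14.8,0.0003,0.1075,-0.0002],[-0.9,-1.9,-15.0,0.0003,0.1075,-0.0002],[0.7,-1.9,-15.0,0.0003,0.1075,-0.0002],[2.3,-1.9,-14.8,0.0003,0.1075,-0.0002],[3.9,-1.9,-14.5,0.0003,0.1075,-0.0002]]]
[[[5.8,8.0,-15.3,-0.0,0.1033,0.0],[7.3,8.0,-14.7,0.0,0.1033,0.0],[8.8,8.0,-13.8,0.0,0.1033,0.0],[10.2,8.0,-12.8,-0.0,0.1033,0.0],[11.4,8.0,-11.7,0.0,0.1033,0.0],[12.6,8.0,-10.5,-0.0,0.1033,0.0],[13.6,8.0,-9.1,0.0,0.1033,0.0],[14.5,8.0,-7.7,0.0,0.1033,0.0],[15.2,8.0,-6.1,0.0,0.1033,0.0],[15.7,8.0,-4.5,0.0,0.1033,0.0]]]
```

View pics/w16.png

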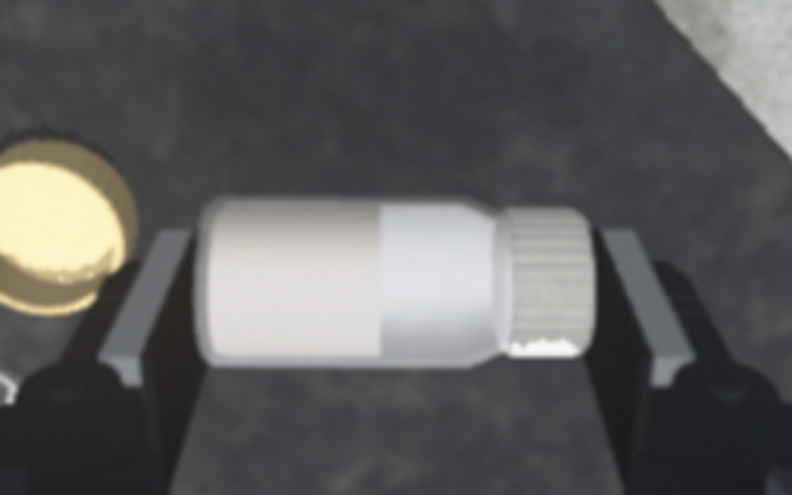

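```bash
python3 -m creep '[[[-9.7,-1.9,-11.4,0,0.1075,0],[-8.4,-1.9,-12.4,0,0.1075,0],[-7,-1.9,-13.2,0,0.1075,0],[-5.6,-1.9,-13.9,0,0.1075,0],[-4,-1.9,-14.4,0,0.1075,0],[-2.5,-1.9,-14.8,0,0.1075,0],[-0.9,-1.9,-15,0,0.1075,0],[0.7,-1.9,-15,0,0.1075,0],[2.3,-1.9,-14.8,0,0.1075,0],[3.9,-1.9,-14.5,0,0.1075,0]]]'
python3 -m creep '[[[5.8,8,-15.3,0,0.1033,0],[7.3,8,-14.7,0,0.1033,0],[8.8,8,-13.8,0,0.1033,0],[10.2,8,-12.8,0,0.1033,0],[11.4,8,-11.7,0,0.1033,0],[12.6,8,-10.5,0,0.1033,0],[13.6,8,-9.1,0,0.1033,0],[14.5,8,-7.7,0,0.1033,0],[15.2,8,-6.1,0,0.1033,0],[15.7,8,-4.5,0,0.1033,0],[0,0,0,0,0,0],[0,0,0,0,0,0]]]'
python3 - <<'E'
from h import *
c=robot.camera("wrist")
print(robot.observe()['joint_positions'])
save("w17",c,None,1.25)
rows([456,217,70],pose(15.8,0),3)
print(proj(c,[[456,217,4]]))
E
```

```text
time_s: 31.65
ee_pos: [439.0, 378.9, 197.4]
tool_rot: [[0.965, -0.005, 0.262], [-0.262, -0.005, 0.965], [-0.004, -1.0, -0.007]]
wrist_force: [0.1, 0.3, 0.0]
width: 59.9
time_s: 33.15
ee_pos: [455.6, 217.2, 119.8]
tool_rot: [[0.274, -0.003, 0.962], [-0.962, -0.003, 0.274], [0.002, -1.0, -0.004]]
wrist_force: [0.2, -0.7, -0.1]
width: 59.9
[ 17.95   0.68 -11.59  77.88  -0.09  92.03]
[[[0.1,16.8,0.0,0.0008,0.0007,0.0006],[0.1,16.8,0.0,0.0008,0.0007,0.0006],[0.2,16.8,-0.0,0.0008,0.0007,0.0006]]]
[[319.9  205.02]]
```

View pics/w17.png

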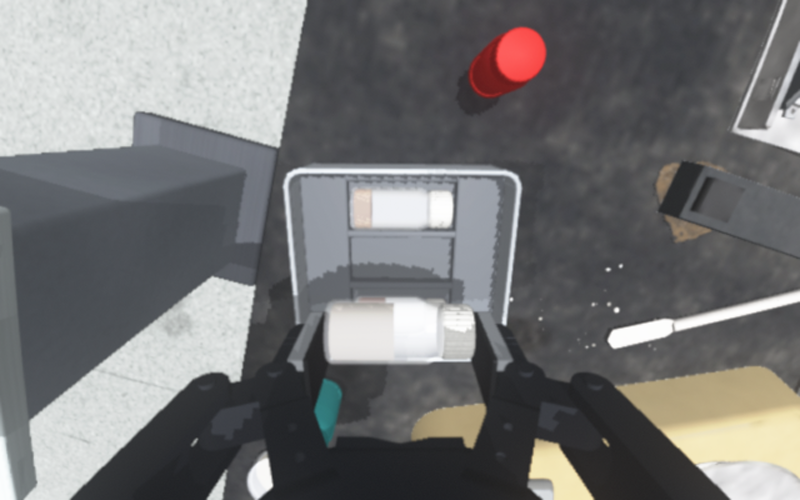

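Run:
```python
from h import *
c=robot.camera("wrist")
save("w17c",c,(220,125,425,265),3.8)
```

```text
(no output)
```

View pics/w17c.png

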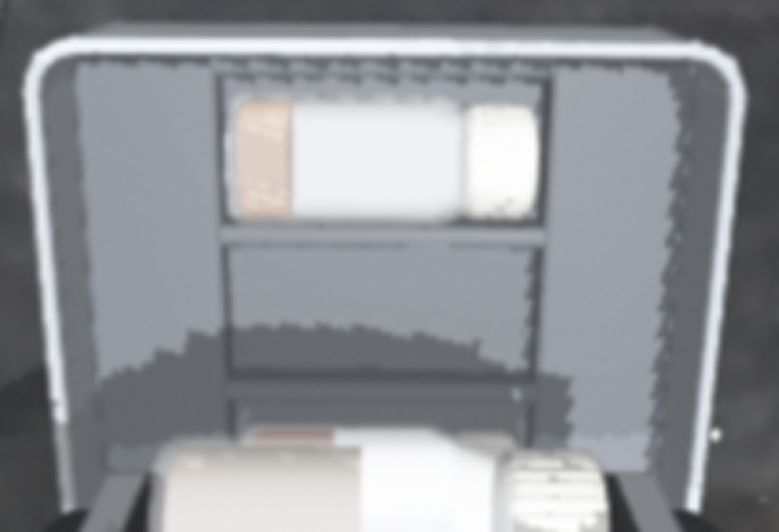

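Run:
```python
from h import *
c=robot.camera("wrist")
t=atz(c,un([(222,243),(546,243),(543,379),(226,379)],220,125,3.8),14); print(t,t.mean(0),[np.linalg.norm(t[i]-t[(i+1)%4]) for i in range(4)])
e=t[1]-t[0]+t[2]-t[3];print(np.degrees(np.arctan2(e[1],e[0])))
r=atz(c,un([(26,38),(746,40)],220,125,3.8),37);print(r, r.mean(0)); e=r[1]-r[0];print(np.linalg.norm(e),np.degrees(np.arctan2(e[1],e[0])))
a=np.radians(15.9); print("centre from rim edge",r.mean(0)[:2]-61*np.array([-np.sin(a),np.cos(a)]))
s=robot.observe();p,R=s['ee_pos'],s['tool_rot']
# tips now
for d in(12,14,17,20): print(d,proj(c,[p+R@[-11,d,-30],p+R@[-11,d,30]]).tolist())
save("w17d",c,(225,225,425,300),3.9)
```

```text
[[419.65 224.67  14.  ]
 [485.79 243.57  14.  ]
 [495.13 213.77  14.  ]
 [427.71 194.47  14.  ]] [457.07 219.12  14.  ] [np.float64(68.78630592896396), np.float64(31.23711624128847), np.float64(70.1310858759136), np.float64(31.256500019479194)]
15.962692613744167
[[377.99 259.69  37.  ]
 [503.4  295.11  37.  ]] [440.69 277.4   37.  ]
130.3162739382346 15.77080457857829
centre from rim edge [457.4  218.73]
12 [[259.2661410540527, 250.84753209906478], [377.92030130927884, 250.91735585839947]]
14 [[260.0319003546325, 249.0038942422263], [377.1932660144876, 249.07141977453688]]
17 [[261.14556729079857, 246.3234123571441], [376.1359461069979, 246.38767699784017]]
20 [[262.21924762783203, 243.7400427325478], [375.11662240777014, 243.80125400300193]]
```

View pics/w17d.png

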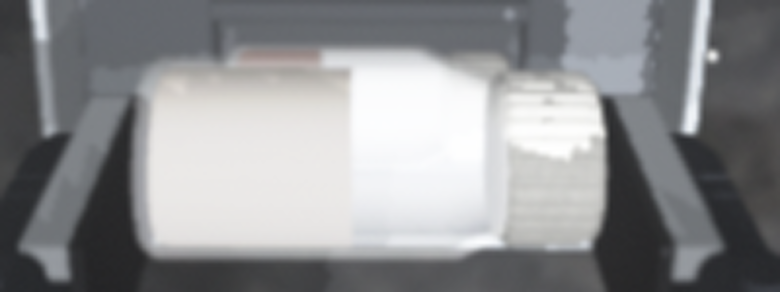

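Run:
```python
from h import *
c=robot.camera("wrist");s=robot.observe();p,R=s['ee_pos'],s['tool_rot']
W=c['world_to_cam'];o=-W[:3,:3].T@W[:3,3]
for x in(-2,0,2):
  # silhouettes of the cylinder r13.5: tangents
  ct=R.T@(o-p)-[x,15.6,0]; ct=ct[:2]; D=np.linalg.norm(ct); al=np.arctan2(ct[1],ct[0]); be=np.arccos(13.5/D)
  print(x,[proj(c,[p+R@[x+13.5*np.cos(al+k*be),15.6+13.5*np.sin(al+k*be),-10]])[0].tolist() for k in(-1,1)])
```

```text
-2 [[299.6995931019694, 237.19801978272764], [299.0100469569653, 289.5095787870095]]
0 [[299.80350917156994, 240.6036473700414], [299.08516179743833, 292.7872345430408]]
2 [[299.90634672588413, 243.9771818049566], [299.16029816226626, 296.0371762831072]]
```

```bash
python3 -m creep '[[[-0.4,16,0.9,0,0,0],[-0.4,16,0.9,0,0,0],[0,16,0,0,0,0],[0,14,0,0,0,0],[0,0,0,0,0,0],[0,0,0,0,0,0]]]'
python3 - <<'E'
from h import *
c=robot.camera("wrist")
save("w18",c,(200,100,440,310),3.3);save("s18",robot.camera("scene"),(180,180,320,290),5)
E
```

```text
time_s: 34.1
ee_pos: [458.0, 218.2, 59.1]
tool_rot: [[0.273, -0.001, 0.962], [-0.962, -0.002, 0.273], [0.002, -1.0, -0.001]]
wrist_force: [0.3, -0.3, 0.2]
width: 59.7
```

View pics/w18.png

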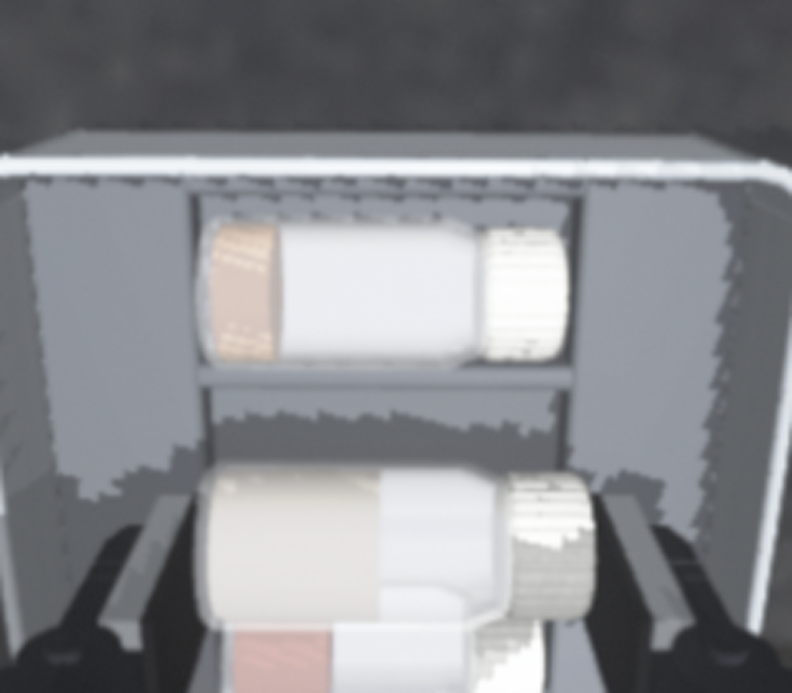

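View pics/s18.png

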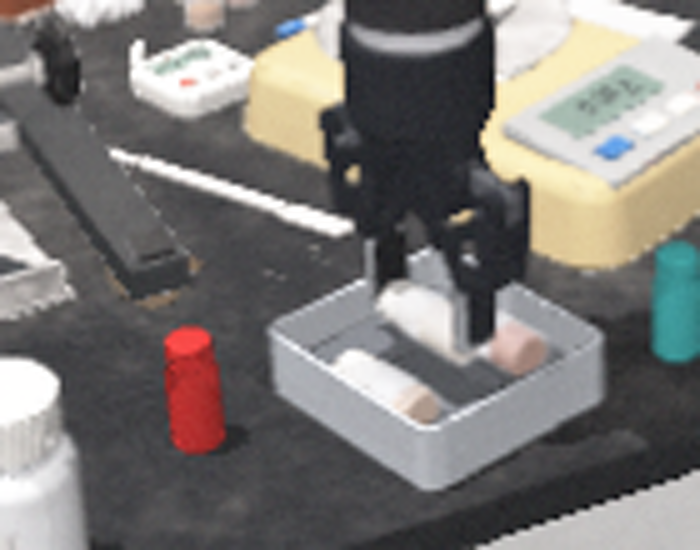

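```bash
python3 -m creep '[[[-0.3,6,-0.9,0,0,0],[-0.3,6,-0.8,0,0,0],[0,5,0,0,0,0],[0,0,0,0,0,0],[0,0,0,0,0,0]]]' | grep -E "ee_pos|force"
for i in 1 2; do python3 -m creep '[[[0,1.5,0,0,0,0],[0,0,0,0,0,0]]]' | grep -E "ee_pos|force";done
python3 - <<'E'
from h import *
c=robot.camera("wrist")
save("w19",c,(200,100,440,310),3.3)
E
```

```text
ee_pos: [456.0, 218.3, 41.8]
wrist_force: [-0.2, 0.8, -0.4]
ee_pos: [456.0, 218.3, 40.4]
wrist_force: [-0.5, 0.3, -0.5]
ee_pos: [455.8, 218.2, 38.7]
wrist_force: [0.6, 1.3, 0.1]
```

View pics/w19.png

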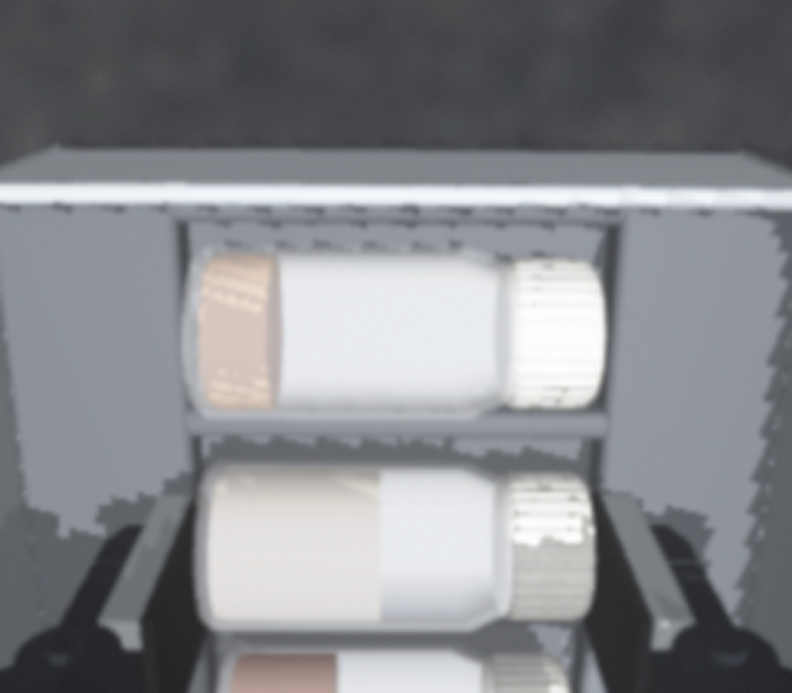

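```bash
for i in 1 2 3 4 5; do python3 -m creep '[[[0,1.2,0,0,0,0],[0,0,0,0,0,0]]]' | grep -E "ee_pos|force";done
python3 - <<'E'
from h import *
c=robot.camera("wrist")
save("w20",c,(200,100,440,310),3.3)
E
```

```text
ee_pos: [455.8, 218.2, 37.5]
wrist_force: [0.0, 0.7, -0.6]
ee_pos: [455.8, 218.2, 36.3]
wrist_force: [0.2, 0.0, -0.7]
ee_pos: [455.8, 218.2, 35.1]
wrist_force: [-1.1, -0.2, -0.7]
ee_pos: [455.9, 218.2, 33.9]
wrist_force: [-0.0, 0.8, 0.1]
ee_pos: [456.1, 218.3, 33.2]
wrist_force: [-0.7, -0.2, 2.3]
```

View pics/w20.png

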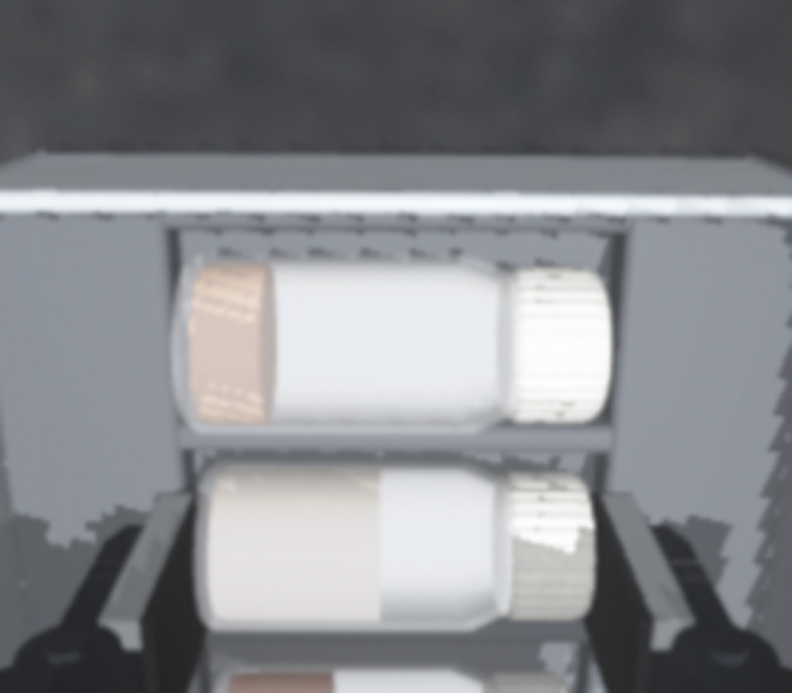

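```bash
python3 -m creep '[[[0,0,0,0,0,0],[0,0,0,0,0,0],[0,0,0,0,0,0],[0,0,0,0,0,0]]]' 0.85; python3 -m creep '[[[0,-5,0,0,0,0],[0,-15,0,0,0,0],[0,-20,0,0,0,0],[0,-30,0,0,0,0],[0,-40,0,0,0,0],[0,-40,0,0,0,0],[0,-40,0,0,0,0],[0,0,0,0,0,0]]]'
python3 - <<'E'
from h import *
c=robot.camera("wrist")
save("w21",c,(200,80,440,290),3.3);save("s21",robot.camera("scene"),(180,180,320,290),5)
print(robot.observe()['joint_positions'])
E
```

```text
time_s: 37.17
ee_pos: [455.9, 218.3, 32.8]
tool_rot: [[0.273, -0.001, 0.962], [-0.962, -0.002, 0.273], [0.002, -1.0, -0.002]]
wrist_force: [-0.2, 0.5, 0.0]
width: 72.7
time_s: 38.17
ee_pos: [458.6, 219.5, 228.8]
tool_rot: [[0.273, 0.009, 0.962], [-0.962, 0.001, 0.273], [0.002, -1.0, 0.009]]
wrist_force: [0.7, 0.4, -0.6]
width: 73.0
[18.08 -0.35 -0.77 89.53 -0.11 92.25]
```

View pics/w21.png

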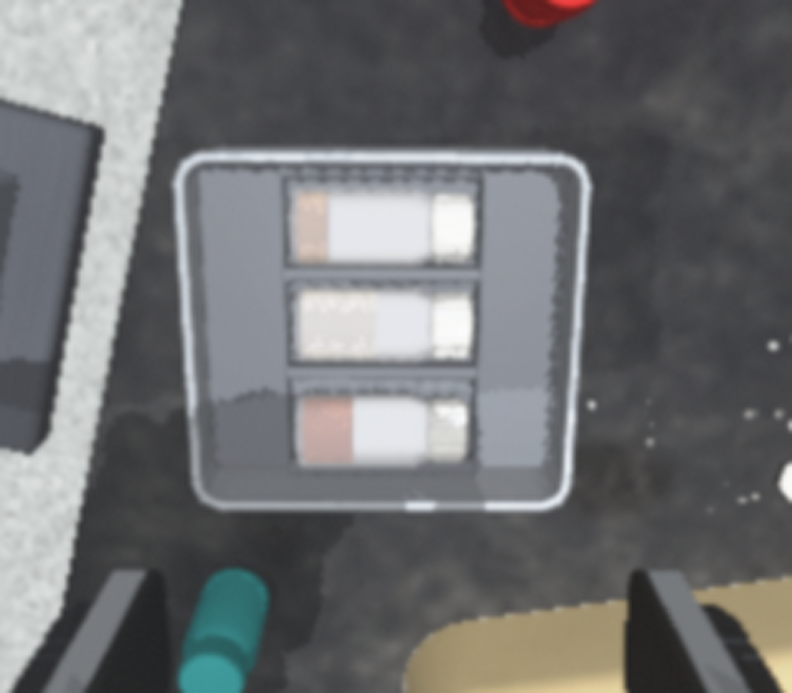

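View pics/s21.png

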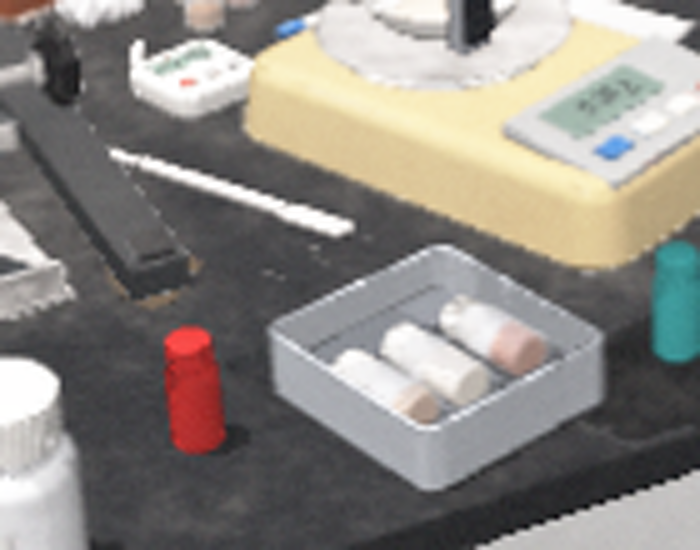

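Run:
```python
from h import *
c=robot.camera("wrist")
t=atz(c,un([(174,150),(591,152),(573,510),(194,508)],200,80,3.3),37); print(t,t.mean(0),[np.linalg.norm(t[i]-t[(i+1)%4]) for i in range(4)])
for a,b in[((0,1),(3,2)),((0,3),(1,2))]:
    e=t[1]-t[0]+t[2]-t[3] if a==(0,1) else t[0]-t[3]+t[1]-t[2]; print(np.degrees(np.arctan2(e[1],e[0])))
rows([456,60,300],pose(15.8,0),5)
rows([410,-300,300],pose(-55,0),12,[456,60,300],pose(15.8,0))
```

```text
[[374.18 259.49  37.  ]
 [498.97 294.16  37.  ]
 [533.37 177.52  37.  ]
 [405.69 142.12  37.  ]] [453.05 218.32  37.  ] [np.float64(129.51892327530157), np.float64(121.60898094716964), np.float64(132.49469207600308), np.float64(121.52106719785633)]
15.510125089744793
105.73033736595022
[[[30.6,-15.3,-8.7,0.0003,0.0001,0.0004],[30.6,-15.4,-8.7,0.0003,0.0001,0.0004],[30.6,-15.4,-8.7,0.0003,0.0001,0.0004],[30.5,-15.4,-8.7,0.0003,0.0001,0.0004],[30.5,-15.4,-8.6,0.0003,0.0001,0.0004]]]
[[[27.8,0.0,-11.9,-0.0,0.103,0.0],[28.9,0.0,-8.9,0.0,0.103,0.0],[29.7,0.0,-5.9,0.0,0.103,0.0],[30.1,0.0,-2.8,-0.0,0.103,0.0],[30.2,0.0,0.3,-0.0,0.103,0.0],[30.1,0.0,3.4,0.0,0.103,0.0],[29.5,0.0,6.5,-0.0,0.103,0.0],[28.7,0.0,9.5,0.0,0.103,0.0],[27.6,-0.0,12.4,-0.0,0.103,-0.0],[26.2,0.0,15.1,-0.0,0.103,-0.0],[24.5,0.0,17.7,0.0,0.103,0.0],[22.5,0.0,20.2,-0.0,0.103,-0.0]]]
```

Run:
```python
from h import *
rows([456,60,300],pose(45,0),5)
rows([425,-400,290],pose(124.3,0),11,[456,60,300],pose(45,0))
```

```text
[[[30.6,-15.3,-8.7,0.0004,-0.1018,0.0003],[29.5,-15.4,-11.7,0.0004,-0.1018,0.0003],[28.2,-15.4,-14.7,0.0004,-0.1018,0.0003],[26.5,-15.4,-17.5,0.0004,-0.1018,0.0003],[24.6,-15.4,-20.0,0.0004,-0.1018,0.0003]]]
[[[27.6,0.9,-31.6,0.0,-0.1258,-0.0],[23.4,0.9,-34.8,0.0,-0.1258,0.0],[18.8,0.9,-37.4,0.0,-0.1258,0.0],[14.0,0.9,-39.5,-0.0,-0.1258,0.0],[8.9,0.9,-40.9,0.0,-0.1258,0.0],[3.7,0.9,-41.7,-0.0,-0.1258,0.0],[-1.5,0.9,-41.9,0.0,-0.1258,0.0],[-6.8,0.9,-41.4,0.0,-0.1258,0.0],[-11.9,0.9,-40.2,-0.0,-0.1258,0.0],[-16.9,0.9,-38.4,-0.0,-0.1258,0.0],[-21.6,0.9,-35.9,0.0,-0.1258,0.0]]]
```

```bash
python3 -m creep '[[[30,-15.3,-8.7,0,-0.1018,0],[29.5,-15.4,-11.7,0,-0.1018,0],[28,-15.4,-14.7,0,-0.1018,0],[26.5,-15.4,-17.5,0,-0.1018,0],[24.6,-15.4,-20,0,-0.1018,0]]]' 1
python3 -m creep '[[[27.6,0.9,-31.6,0,-0.1258,0],[23.4,0.9,-34.8,0,-0.1258,0],[18.8,0.9,-37.4,0,-0.1258,0],[14,0.9,-39.5,0,-0.1258,0],[8.9,0.9,-41,0,-0.1258,0],[3.7,0.9,-41.7,0,-0.1258,0],[-1.5,0.9,-42,0,-0.1258,0],[-6.8,0.9,-41.4,0,-0.1258,0],[-12,0.9,-40.2,0,-0.1258,0],[-17,0.9,-38.4,0,-0.1258,0],[-21.6,0.9,-36,0,-0.1258,0],[0,0,0,0,0,0]]]'
python3 -m creep '[[[0,0,0,0,0,0]]]'
python3 - <<'E'
from h import *
c=robot.camera("wrist")
print(robot.observe()['joint_positions'])
save("w22",c,None,1.25)
E
```

```text
time_s: 38.95
ee_pos: [455.0, 59.9, 298.9]
tool_rot: [[0.709, -0.004, 0.705], [-0.705, -0.002, 0.709], [-0.001, -1.0, -0.005]]
wrist_force: [-0.2, -0.3, -0.1]
width: 85.8
time_s: 40.45
ee_pos: [423.2, -401.4, 287.9]
tool_rot: [[0.828, -0.005, -0.56], [0.56, 0.001, 0.828], [-0.003, -1.0, 0.004]]
wrist_force: [-0.1, 0.3, -0.3]
width: 85.5
time_s: 40.58
ee_pos: [424.1, -398.7, 289.9]
tool_rot: [[0.827, -0.003, -0.562], [0.562, 0.001, 0.827], [-0.002, -1.0, 0.002]]
wrist_force: [-0.2, 0.9, 0.4]
width: 85.2
[-49.74  12.37  20.56  98.25  -0.11 -84.02]
```

View pics/w22.png

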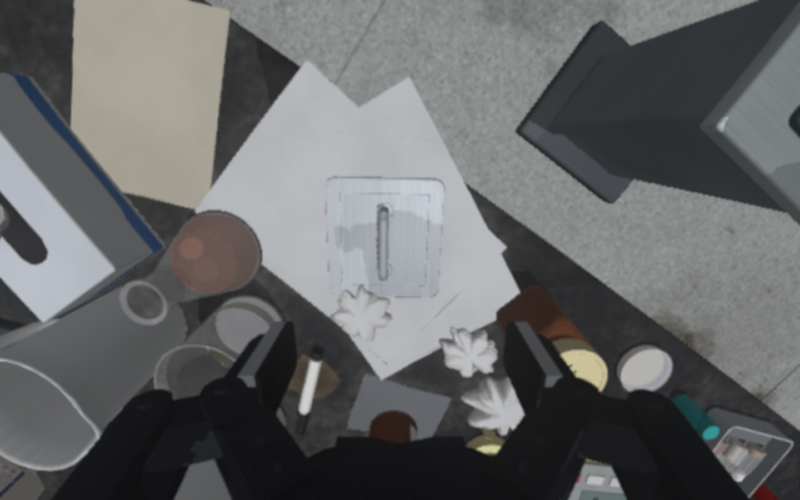

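Run:
```python
from h import *
c=robot.camera("wrist")
save("w22c",c,(255,135,365,245),5.4)
```

```text
(no output)
```

View pics/w22c.png

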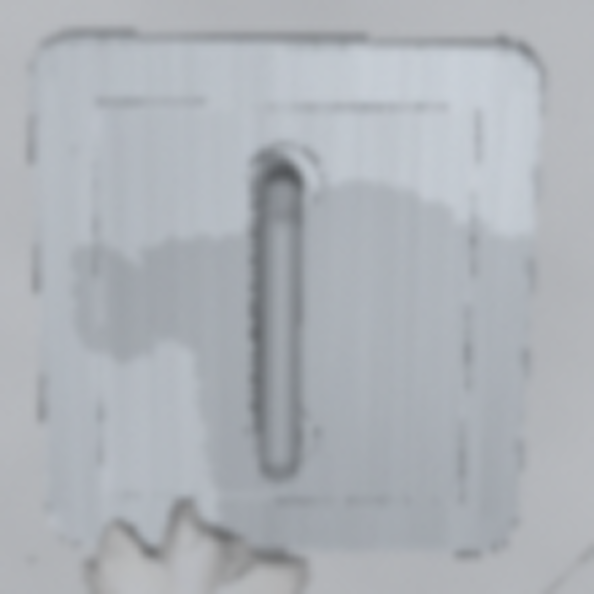

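Run:
```python
from h import *
c=robot.camera("wrist")
h=atz(c,un([(282.5,165),(279.5,480)],255,135,5.4),40);e=h[1]-h[0];print(h,h.mean(0),np.linalg.norm(e),np.degrees(np.arctan2(e[1],e[0])))
t=atz(c,un([(33,35),(545,42),(522,556),(46,550)],255,135,5.4),1); print(t,t.mean(0),[np.linalg.norm(t[i]-t[(i+1)%4]) for i in range(4)])
e=t[3]-t[0]+t[2]-t[1];print(np.degrees(np.arctan2(e[1],e[0])))
e=t[0]-t[1]+t[3]-t[2];print(np.degrees(np.arctan2(e[1],e[0])))
```

```text
[[ 427.7  -416.31   40.  ]
 [ 495.56 -372.27   40.  ]] [ 461.63 -394.29   40.  ] 80.89406977016952 32.98338404003193
[[ 442.81 -485.31    1.  ]
 [ 370.14 -375.44    1.  ]
 [ 490.44 -294.73    1.  ]
 [ 565.54 -408.      1.  ]] [ 467.23 -390.87    1.  ] [np.float64(131.72764548262697), np.float64(144.8652359531805), np.float64(135.90429866944731), np.float64(145.04991875379497)]
33.034096156243734
-56.48569462561318
```

Run:
```python
from h import *
rows([466,-391.5,100],pose(123.2,0),8)
```

```text
[[[4.8,23.9,-2.2,0.0001,0.0025,-0.0002],[4.8,23.9,-2.2,0.0001,0.0025,-0.0002],[4.8,23.9,-2.2,0.0001,0.0025,-0.0002],[4.8,23.9,-2.2,0.0001,0.0025,-0.0002],[4.8,23.9,-2.2,0.0001,0.0025,-0.0002],[4.8,23.9,-2.1,0.0001,0.0025,-0.0002],[4.8,23.9,-2.1,0.0001,0.0025,-0.0002],[4.8,23.9,-2.1,0.0001,0.0025,-0.0002]]]
```

```bash
python3 -m creep '[[[4.8,23.9,-2.2,0,0.0025,0],[4.8,23.9,-2.2,0,0.0025,0],[4.8,23.9,-2.2,0,0.0025,0],[4.8,23.9,-2.2,0,0.0025,0],[4.8,23.9,-2.2,0,0.0025,0],[4.8,23.9,-2.1,0,0.0025,0],[4.8,23.9,-2.1,0,0.0025,0],[4.8,23.9,-2.1,0,0.0025,0],[0,0,0,0,0,0],[0,0,0,0,0,0]]]' 0.6
python3 - <<'E'
from h import *
c=robot.camera("wrist")
save("w23",c,None,1.25)
rows([466,-391.5,42],pose(123.2,0),5)
E
```

```text
time_s: 41.98
ee_pos: [466.3, -392.8, 101.3]
tool_rot: [[0.837, -0.0, -0.547], [0.547, -0.003, 0.837], [-0.002, -1.0, -0.003]]
wrist_force: [0.0, -0.3, 0.5]
width: 50.9
[[[0.1,12.0,0.4,0.0008,-0.0001,-0.0004],[0.1,12.0,0.4,0.0008,-0.0001,-0.0004],[0.1,12.0,0.4,0.0008,-0.0001,-0.0004],[0.1,12.0,0.4,0.0008,-0.0001,-0.0004],[0.1,12.0,0.4,0.0008,-0.0001,-0.0004]]]
```

View pics/w23.png

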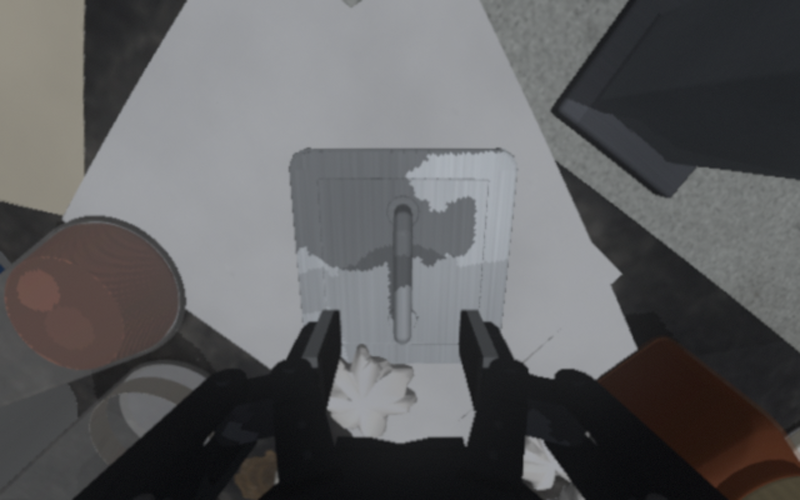

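```bash
python3 -m creep '[[[0,12,0.4,0,0,0],[0,12,0.4,0,0,0],[0,12,0.4,0,0,0],[0,12,0.4,0,0,0],[0,11.5,0,0,0,0],[0,0,0,0,0,0],[0,0,0,0,0,0]]]'
python3 - <<'E'
from h import *
c=robot.camera("wrist")
save("w24",c,None,1.25)
E
```

```text
time_s: 42.9
ee_pos: [465.1, -392.0, 40.8]
tool_rot: [[0.837, -0.001, -0.547], [0.547, -0.003, 0.837], [-0.002, -1.0, -0.002]]
wrist_force: [0.5, 0.2, 0.2]
width: 51.0
```

View pics/w24.png

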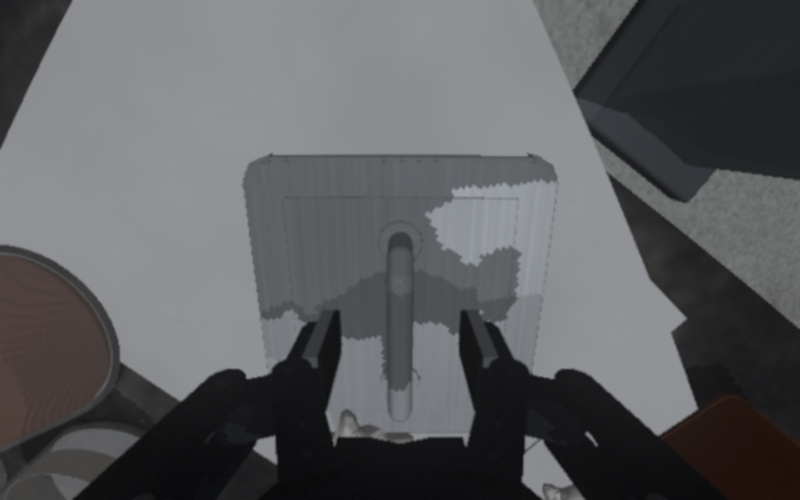

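```bash
python3 -m creep '[[[0,0,0,0,0,0],[0,0,0,0,0,0],[0,0,0,0,0,0],[0,0,0,0,0,0],[0,0,0,0,0,0],[0,0,0,0,0,0],[0,0,0,0,0,0]]]' 0 100
python3 - <<'E'
from h import *
c=robot.camera("wrist");s=robot.observe();p,R=s['ee_pos'],s['tool_rot']
save("w25",c,None,1.25); save("w25c",c,(180,110,460,360),2.8)
for X in(-4,-2,0,2,4):
  q=lambda x,z,h:(proj(c,[[*(p+R@[x+X,0,z])[:2],h]])[0]).round(1).tolist()
  print(X,"near edge",q(-71.5,0,0),"inner line?",q(-60,0,11),"bar ends axis",q(-29,0,39),q(29,0,39),"top", q(-29,0,44),q(29,0,44),"corners",q(-71.5,-66.5,0),q(-71.5,66.5,0))
E
```

```text
time_s: 43.82
ee_pos: [465.2, -392.1, 41.3]
tool_rot: [[0.837, -0.0, -0.547], [0.547, -0.003, 0.837], [-0.002, -1.0, -0.002]]
wrist_force: [0.3, 0.6, 5.4]
width: 7.0
-4 near edge [320.0, 114.5] inner line? [320.0, 138.5] bar ends axis [319.9, 215.3] [319.9, 320.7] top [319.9, 219.4] [319.9, 327.7] corners [196.3, 115.3] [444.0, 115.2]
-2 near edge [320.0, 118.4] inner line? [320.0, 142.5] bar ends axis [319.9, 219.4] [319.9, 323.9] top [319.9, 223.7] [319.9, 330.9] corners [196.8, 119.1] [443.6, 119.1]
0 near edge [320.0, 122.2] inner line? [320.0, 146.4] bar ends axis [319.9, 223.5] [319.9, 327.0] top [319.9, 227.9] [319.9, 334.0] corners [197.2, 122.9] [443.1, 122.9]
2 near edge [320.0, 126.0] inner line? [320.0, 150.3] bar ends axis [319.9, 227.6] [319.9, 330.1] top [319.9, 232.1] [319.9, 337.2] corners [197.6, 126.7] [442.7, 126.7]
4 near edge [320.0, 129.8] inner line? [320.0, 154.2] bar ends axis [319.9, 231.6] [319.9, 333.1] top [319.9, 236.3] [319.9, 340.3] corners [198.1, 130.4] [442.3, 130.4]
```

View pics/w25c.png

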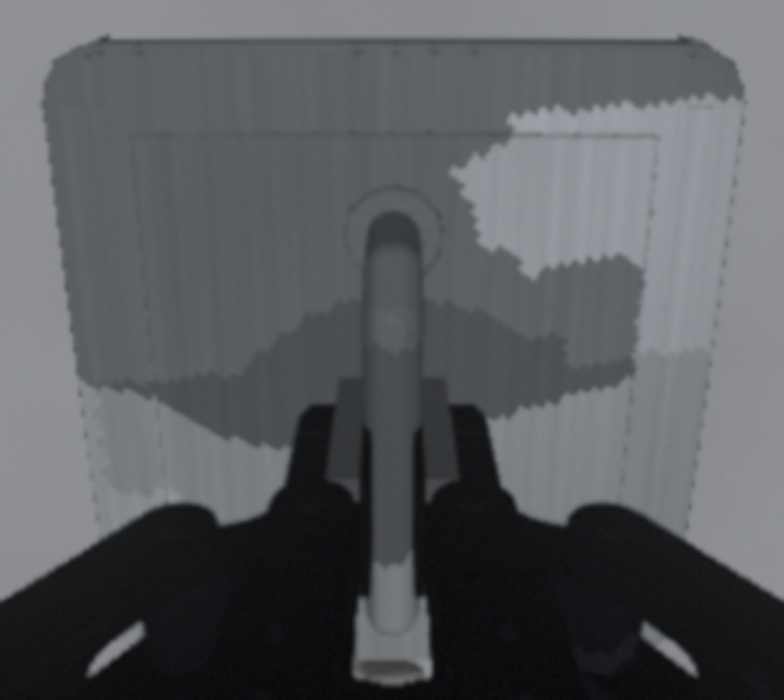

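```bash
python3 -m creep '[[[0,-3,0,0,0,0],[0,-6,0,0,0,0],[0,-12,0,0,0,0],[0,-25,0,0,0,0],[0,-35,0,0,0,0],[0,-35,0,0,0,0],[0,-35,0,0,0,0],[0,-25,0,0,0,0],[0,-15,0,0,0,0],[0,0,0,0,0,0]]]'
python3 - <<'E'
from h import *
c=robot.camera("wrist");s=robot.observe()
save("w26c",c,(180,110,460,360),2.8)
rows([450,-60,235],pose(110,0),10)
rows([448,216,235],pose(105.8,0),9,[450,-60,235],pose(110,0))
E
```

```text
time_s: 45.12
ee_pos: [465.6, -391.9, 233.1]
tool_rot: [[0.837, 0.001, -0.547], [0.547, -0.004, 0.837], [-0.002, -1.0, -0.004]]
wrist_force: [-0.1, 0.1, -2.1]
width: 6.7
[[[16.8,-0.4,28.6,0.0002,0.0229,-0.0002],[16.2,-0.4,29.0,0.0002,0.0229,-0.0002],[15.5,-0.4,29.3,0.0002,0.0229,-0.0002],[14.8,-0.4,29.7,0.0002,0.0229,-0.0002],[14.2,-0.4,30.0,0.0002,0.0229,-0.0002],[13.5,-0.4,30.3,0.0002,0.0229,-0.0002],[12.8,-0.4,30.6,0.0002,0.0229,-0.0002],[12.1,-0.4,30.9,0.0002,0.0229,-0.0002],[11.3,-0.4,31.2,0.0002,0.0229,-0.0002],[10.6,-0.4,31.4,0.0002,0.0229,-0.0002]]]
[[[10.3,0.0,28.9,0.0,0.0081,0.0],[10.0,0.0,29.0,-0.0,0.0081,0.0],[9.8,0.0,29.1,-0.0,0.0081,0.0],[9.6,0.0,29.1,0.0,0.0081,0.0],[9.3,0.0,29.2,0.0,0.0081,0.0],[9.1,0.0,29.3,-0.0,0.0081,0.0],[8.9,0.0,29.4,0.0,0.0081,0.0],[8.6,0.0,29.4,0.0,0.0081,0.0],[8.4,0.0,29.5,0.0,0.0081,0.0]]]
```

View pics/w26c.png

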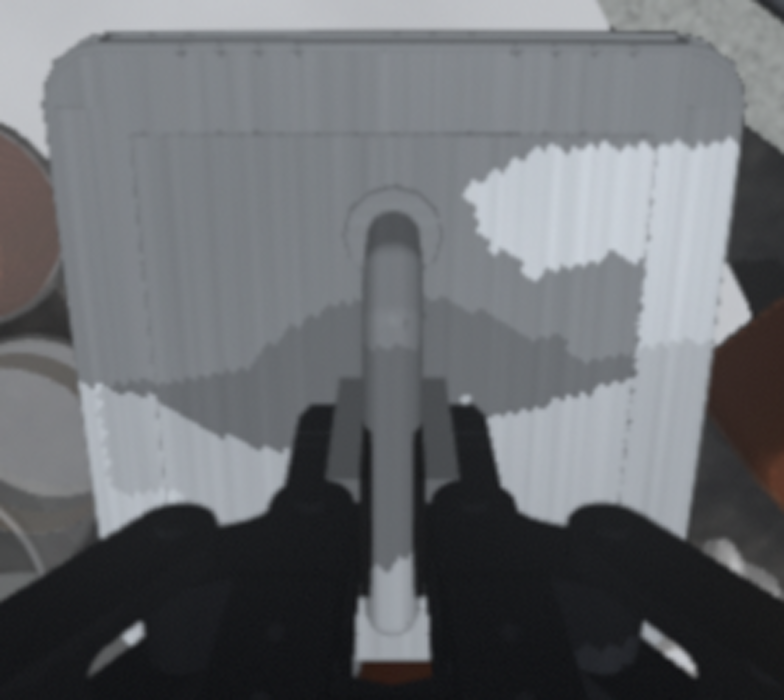

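```bash
python3 -m creep '[[[8,0,14,0,0.0115,0],[16.8,-0.4,28.6,0,0.0229,0],[16.2,-0.4,29,0,0.0229,0],[15.5,-0.4,29.3,0,0.0229,0],[14.8,-0.4,29.7,0,0.0229,0],[14.2,-0.4,30,0,0.0229,0],[13.5,-0.4,30.3,0,0.0229,0],[12.8,-0.4,30.6,0,0.0229,0],[12,-0.4,31,0,0.0229,0],[11.3,-0.4,31.2,0,0.0229,0],[10.6,-0.4,31.4,0,0.0229,0]]]'
python3 - <<'E'
from h import *
rows([448,216,235],pose(105.8,0),8)
E
```

```text
time_s: 46.55
ee_pos: [451.0, -41.5, 233.2]
tool_rot: [[0.944, -0.004, -0.331], [0.331, -0.001, 0.944], [-0.004, -1.0, 0.0]]
wrist_force: [0.0, 0.8, -2.4]
width: 6.8
[[[10.3,-0.3,30.5,0.0,0.0077,-0.0005],[10.1,-0.3,30.6,0.0,0.0077,-0.0005],[9.8,-0.3,30.7,0.0,0.0077,-0.0005],[9.6,-0.2,30.7,0.0,0.0077,-0.0005],[9.4,-0.2,30.8,0.0,0.0077,-0.0005],[9.1,-0.2,30.9,0.0,0.0077,-0.0005],[8.9,-0.2,30.9,0.0,0.0077,-0.0005],[8.6,-0.2,31.0,0.0,0.0077,-0.0005]]]
```

```bash
python3 -m creep '[[[10.3,0,30.5,0,0.0077,0],[10,0,30.6,0,0.0077,0],[9.8,0,30.7,0,0.0077,0],[9.6,0,30.7,0,0.0077,0],[9.4,0,30.8,0,0.0077,0],[9.1,0,30.9,0,0.0077,0],[8.9,0,22,0,0.0077,0],[4,0,15,0,0.0077,0],[0,0,0,0,0,0],[0,0,0,0,0,0]]]'
python3 - <<'E'
from h import *
print(robot.observe()['joint_positions'])
rows([456,217.8,100],pose(105.8,0),6)
save("s27",robot.camera("scene"),(120,120,380,310),3)
E
```

```text
time_s: 47.8
ee_pos: [451.1, 188.3, 233.4]
tool_rot: [[0.962, -0.003, -0.273], [0.273, -0.003, 0.962], [-0.003, -1.0, -0.002]]
wrist_force: [0.1, 0.3, -1.5]
width: 7.1
[14.88 -2.64 -1.97 90.86 -0.14 -0.95]
[[[2.2,22.2,4.6,0.0004,0.0001,-0.0006],[2.2,22.2,4.5,0.0004,0.0001,-0.0006],[2.2,22.2,4.5,0.0004,0.0001,-0.0006],[2.2,22.2,4.5,0.0004,0.0001,-0.0006],[2.1,22.2,4.5,0.0004,0.0001,-0.0006],[2.1,22.2,4.5,0.0004,0.0001,-0.0006]]]
```

View pics/s27.png

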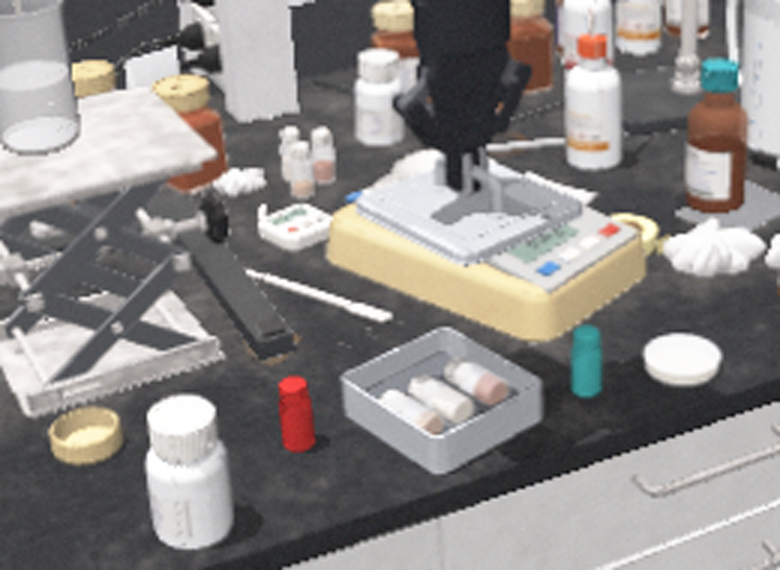

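```bash
python3 -m creep '[[[2,11,9,0,0,0],[2.2,22,9,0,0,0],[2.2,22,4.6,0,0,0],[2.2,22,4.6,0,0,0],[2.2,22,0,0,0,0],[2.2,22,0,0,0,0],[0,11,0,0,0,0],[0,0,0,0,0,0],[0,0,0,0,0,0]]]'
python3 - <<'E'
from h import *
rows([456,217.8,85],pose(105.8,0),2)
save("s28",robot.camera("scene"),(180,180,320,290),5.5);save("w28",robot.camera("wrist"),(140,80,500,360),2.2);save("t28",robot.camera("top"),(220,190,310,270),8)
E
```

```text
time_s: 48.98
ee_pos: [457.5, 218.3, 103.0]
tool_rot: [[0.962, 0.0, -0.272], [0.272, -0.002, 0.962], [-0.0, -1.0, -0.002]]
wrist_force: [0.2, 0.1, -1.3]
width: 6.8
[[[-0.8,9.0,0.0,0.001,0.0001,-0.0001],[-0.8,9.0,-0.0,0.001,0.0001,-0.0001]]]
```

View pics/s28.png

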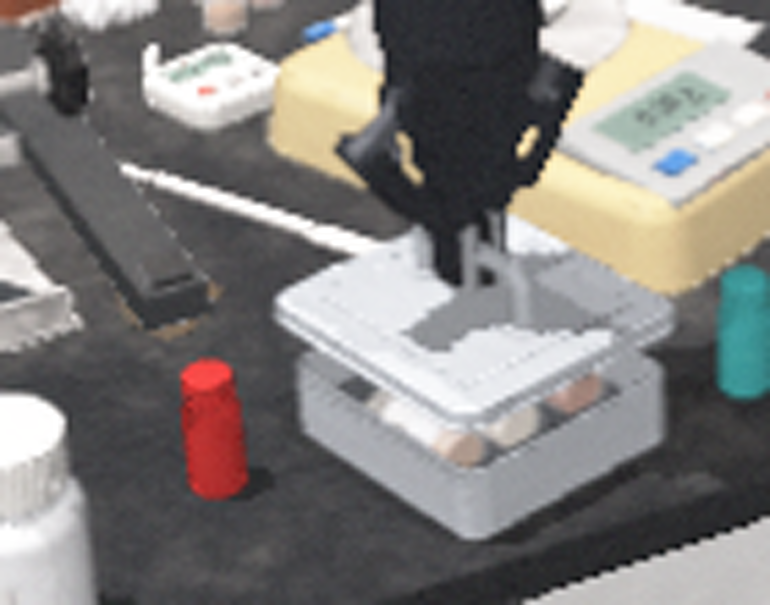

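View pics/w28.png

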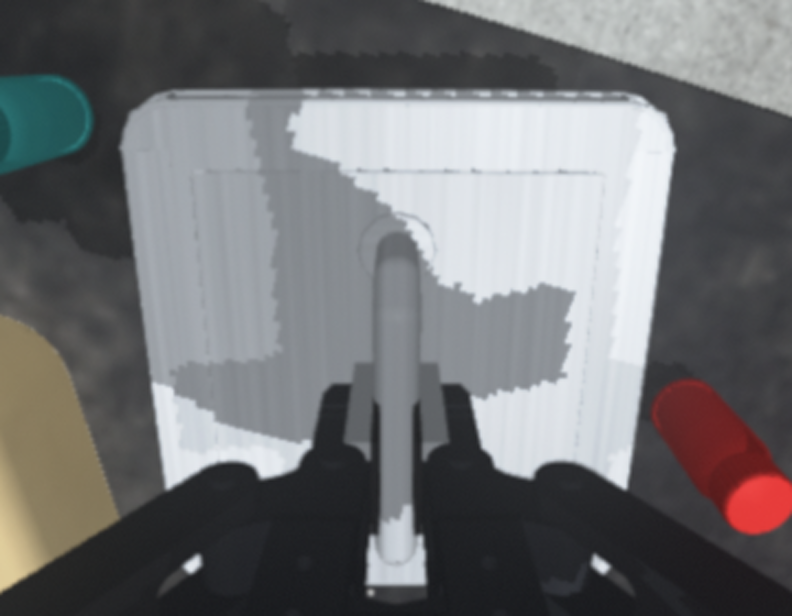

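View pics/t28.png

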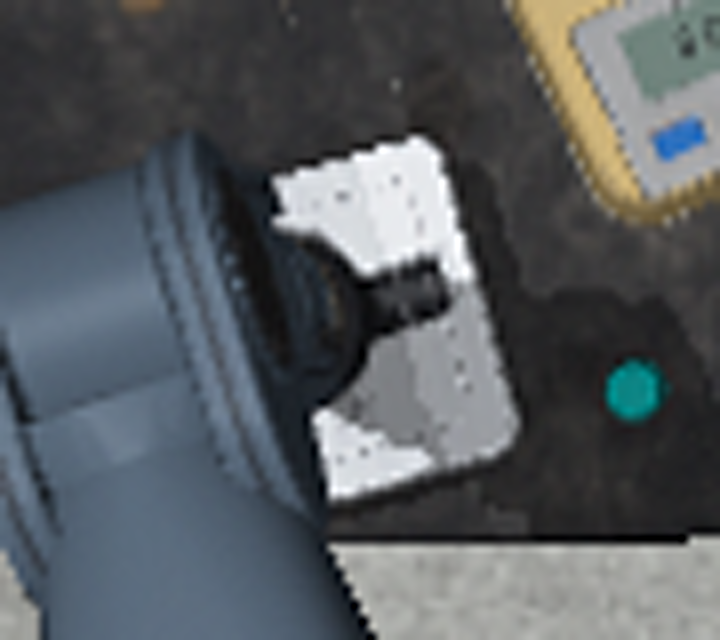

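```bash
cat >> h.py <<'E'
def overlay(name,cam,crop,f,tc,yaw,lc=None,lz=0,lyaw=None):
    c=robot.camera(cam); x0,y0,x1,y1=crop
    a=cv2.resize(c['pixels'][y0:y1,x0:x1,::-1],None,fx=f,fy=f,interpolation=cv2.INTER_CUBIC)
    def box(cx,cy,yaw,hx,hy,z,r,col):
        pts=[]
        for sx,sy,st in((1,1,0),(-1,1,90),(-1,-1,180),(1,-1,270)):
            for k in range(0,91,15):
                t=np.radians(st+k); pts.append((sx*(hx-r)+r*np.cos(t),sy*(hy-r)+r*np.sin(t)))
        A=np.radians(yaw);R=np.array([[np.cos(A),-np.sin(A)],[np.sin(A),np.cos(A)]])
        P=np.c_[np.array(pts)@R.T+[cx,cy],np.full(len(pts),z)]
        q=((proj(c,P)-[x0,y0]+.5)*f-.5)
        cv2.polylines(a,[np.round(q*16).astype(np.int32)],True,col,1,cv2.LINE_AA,4)
    box(*tc,yaw,66,61,37,12,(0,0,255)); box(*tc,yaw,66,61,0,12,(0,0,255))
    if lc is not None: box(*lc,lyaw,71.5,66.5,lz,14,(0,200,0))
    cv2.imwrite(f"pics/{name}.png",a)
E
python3 - <<'E'
from h import *
p=robot.observe()['ee_pos'];print(p)
overlay("o28","scene",(180,180,320,290),5.5,(456,218.2),15.8,(p[0]-.1,p[1]+.4),p[2]-41.3,15.8)
E
```

```text
[457.78 218.35 103.34]
```

View pics/o28.png

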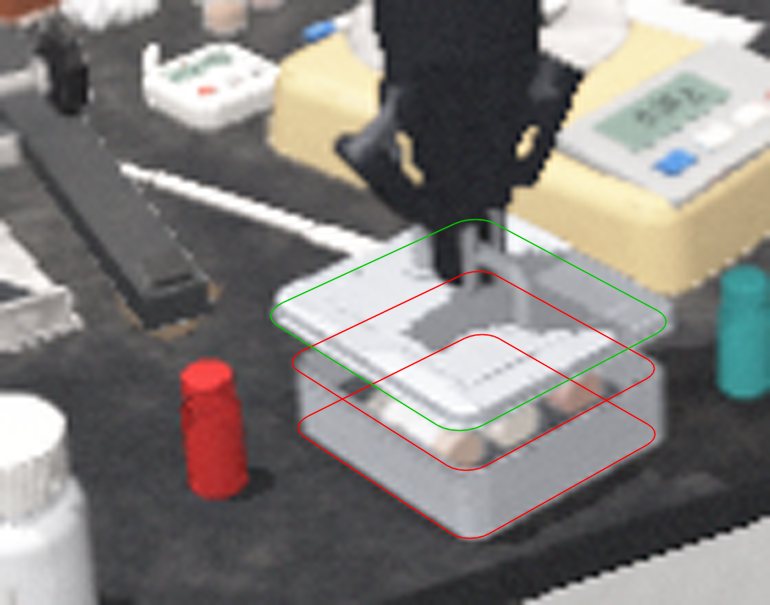

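```bash
python3 -m creep '[[[-0.8,9,-0.2,0,0,0],[-0.8,9,-0.2,0,0,0],[0,2,0,0,0,0],[0,0,0,0,0,0],[0,0,0,0,0,0]]]'
python3 - <<'E'
from h import *
p=robot.observe()['ee_pos'];print(p)
overlay("o29","scene",(190,200,310,285),6.5,(456,218.2),15.8)
E
```

```text
time_s: 49.8
ee_pos: [455.7, 217.3, 82.3]
tool_rot: [[0.962, -0.001, -0.273], [0.273, -0.002, 0.962], [-0.001, -1.0, -0.002]]
wrist_force: [-0.2, -0.2, -1.5]
width: 6.7
[455.71 217.28  82.34]
```

View pics/o29.png

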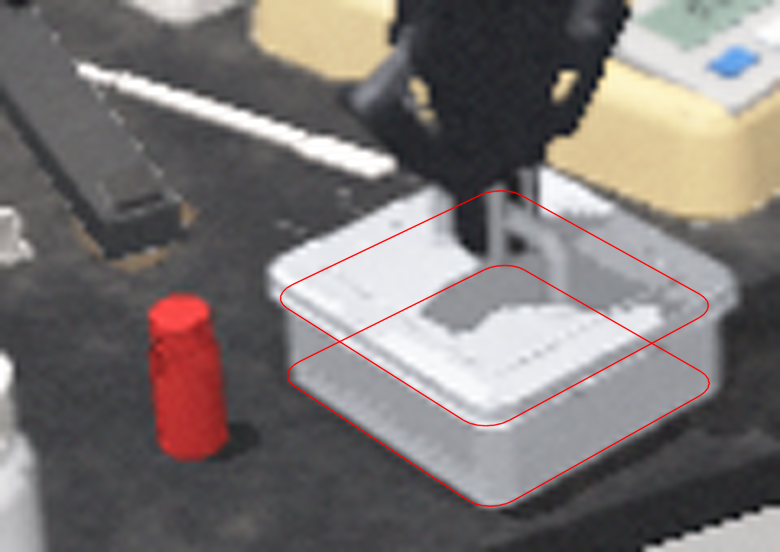

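```bash
python3 -m creep '[[[0,3,0.3,0,0,0],[0,2,0,0,0,0],[0,0,0,0,0,0]]]' | grep -E "ee_pos|force"
for i in 1 2 3; do python3 -m creep '[[[0,1.5,0,0,0,0],[0,0,0,0,0,0]]]' | grep -E "ee_pos|force";done
```

```text
ee_pos: [455.2, 217.4, 76.8]
wrist_force: [0.4, 1.1, -2.0]
ee_pos: [455.4, 217.5, 75.5]
wrist_force: [-0.4, 0.8, -2.3]
ee_pos: [455.3, 217.5, 74.0]
wrist_force: [0.6, -0.8, -1.8]
ee_pos: [455.3, 217.5, 72.5]
wrist_force: [-0.2, -0.5, -2.0]
```

```bash
for i in 1 2 3 4; do python3 -m creep '[[[0,1,0,0,0,0],[0,0,0,0,0,0]]]' | grep -E "time|ee_pos|force";done
python3 - <<'E'
from h import *
overlay("o30","scene",(190,200,310,285),6.5,(456,218.2),15.8)
E
```

```text
time_s: 51.22
ee_pos: [455.3, 217.5, 71.5]
wrist_force: [-0.6, -0.3, -3.4]
time_s: 51.48
ee_pos: [455.4, 217.5, 70.5]
wrist_force: [0.5, -0.0, -1.9]
time_s: 51.72
ee_pos: [455.4, 217.5, 69.5]
wrist_force: [0.2, -0.2, -1.9]
time_s: 51.98
ee_pos: [455.6, 217.5, 68.8]
wrist_force: [0.1, 0.4, -1.3]
```

View pics/o30.png

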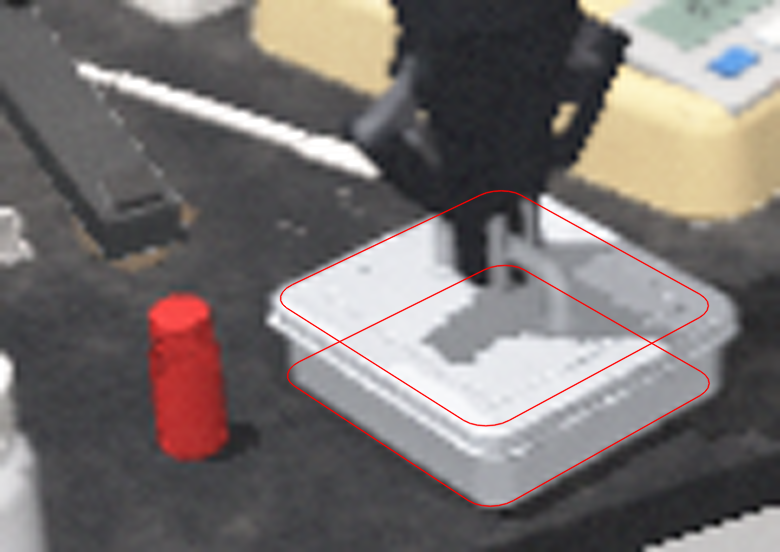

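```bash
for i in 1 2 3 4; do python3 -m creep '[[[0,0.6,0,0,0,0],[0,0,0,0,0,0]]]' | grep -E "time|ee_pos|force";done
```

```text
time_s: 52.28
ee_pos: [455.6, 217.6, 68.7]
wrist_force: [-2.1, -1.0, 3.3]
time_s: 52.52
ee_pos: [455.6, 217.6, 68.7]
wrist_force: [-2.8, -0.5, 6.9]
time_s: 52.78
ee_pos: [455.6, 217.5, 68.7]
wrist_force: [-4.4, -1.4, 8.1]
time_s: 53.02
ee_pos: [455.6, 217.6, 68.7]
wrist_force: [-6.1, -1.5, 11.4]
```

```bash
python3 -m creep '[[[0,-1.5,0,0,0,0],[0,0,0,0,0,0],[0,0,0,0,0,0]]]' | grep -E "time|ee_pos|force"; python3 -m creep '[[[0,0,0,0,0,0],[0,0,0,0,0,0],[0,0,0,0,0,0],[0,0,0,0,0,0],[0,0,0,0,0,0]]]' 0.6; python3 -m creep '[[[0,-5,0,0,0,0],[0,-15,0,0,0,0],[0,-30,0,0,0,0],[0,-40,0,0,0,0],[0,-40,0,0,0,0],[-20,-40,0,0,0,0],[-30,-20,0,0,0,0],[-30,0,0,0,0,0],[0,0,0,0,0,0],[0,0,0,0,0,0]]]'
python3 - <<'E'
from h import *
save("w31",robot.camera("wrist"),None,1.25);save("s31",robot.camera("scene"),(190,200,310,285),6.5);save("t31",robot.camera("top"));save("s31f",robot.camera("scene"))
E
```

```text
time_s: 53.4
ee_pos: [455.6, 217.5, 68.7]
wrist_force: [-3.2, -0.4, 7.5]
time_s: 54.02
ee_pos: [455.4, 217.5, 67.6]
tool_rot: [[0.962, -0.001, -0.273], [0.273, -0.002, 0.962], [-0.002, -1.0, -0.002]]
wrist_force: [0.3, -0.3, 0.2]
width: 51.1
time_s: 55.28
ee_pos: [379.2, 196.3, 258.7]
tool_rot: [[0.962, 0.001, -0.273], [0.273, -0.002, 0.962], [0.0, -1.0, -0.002]]
wrist_force: [-0.6, -1.3, 0.7]
width: 50.9
```

View pics/w31.png

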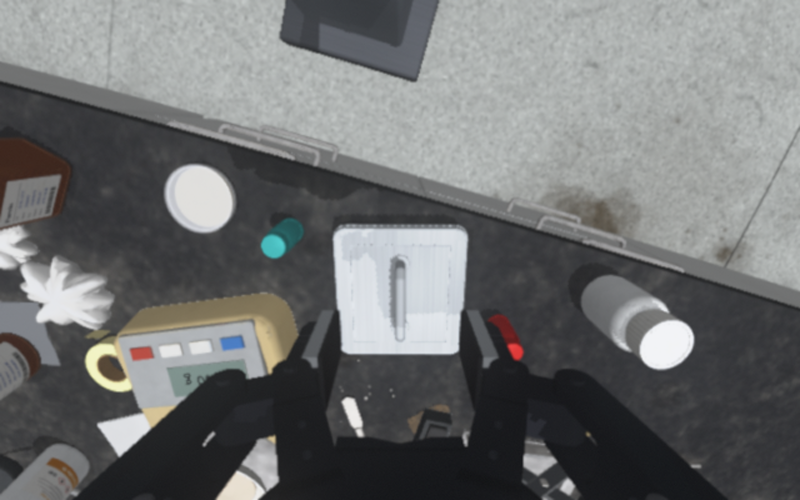

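View pics/s31.png

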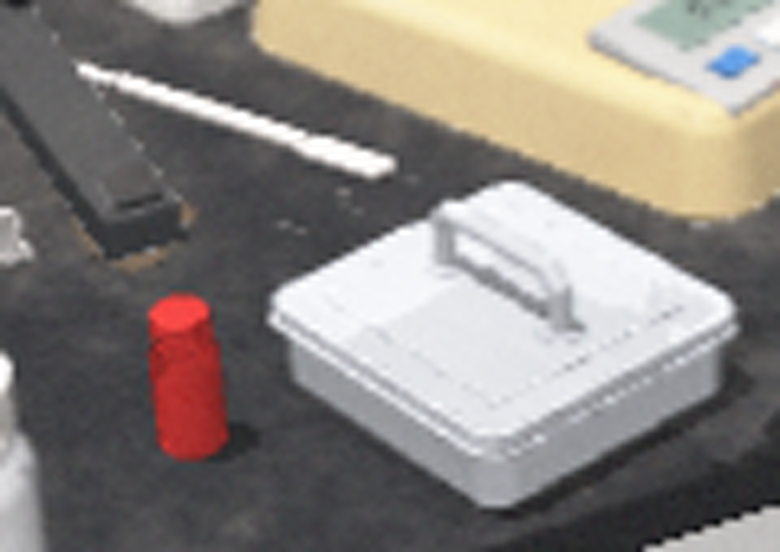

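View pics/s31f.png

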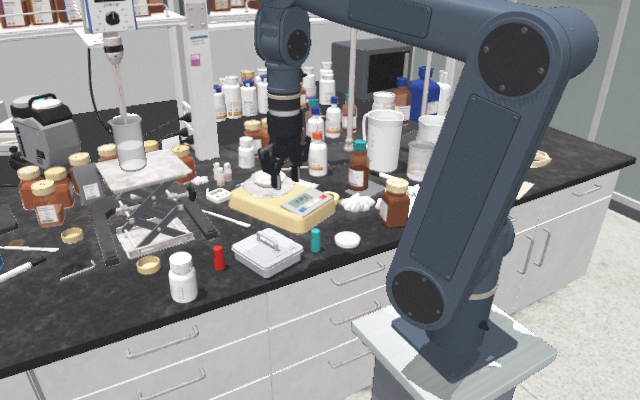

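Run:
```python
from plant import robot
print(robot.sign_off())
```

```text
the job is handed in; nothing more can be done
None
```

The vial now lies flat in the middle pocket and the lid is seated on the tray. I handed the job in at about 55 s of the 72 s allowed.

**What I did:**
1. I gripped the standing vial with the tool tilted and lifted it out of the tray. I laid it on its side on the bare bench left of the white bottle.
2. I gripped it again by its ends and lowered it into its pocket, cap the same way as the other two. It touched down gently, with about 2 N on the wrist.
3. I picked the lid up by its handle and lowered it onto the tray. The skirt slid over the rim without catching.

**Last checks:**
- **Vial:** before the lid went on, the wrist picture showed all three vials flat in their pockets.
- **Lid height:** the lid stopped with the tool at 68.7 mm, where I had worked out 69.3 mm for fully seated. I then pressed with up to about 11 N and it went no further.
- **Lid level:** after release, the pictures show it level and evenly overhanging, with the gripper clear of it.
- **Bystanders:** the white bottle, jar, brown bottle, tape roll and petri dish, and the red and turquoise look-alikes, appear where they started. I judged that by eye, not by measuring.

**What failed or disagreed:**
- My first tilted approach to the vial was out of the arm's reach. It stopped at its joint limits above the tray without touching anything, so I tilted from the side instead.
- The camera estimates of the tray's centre disagreed by 4 to 5 mm. I settled the placings partly by feel, using the wrist force.

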